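# Nest the portion pans from under the stall's wire shelf

## Robot

A 6-joint arm with a two-finger parallel gripper is mounted at the origin on the work surface. World frame = base frame: x ahead of the robot, y to its left, z up, the work surface at z = 0. Lengths are in m, angles in rad, forces in N, time in s.
With the tool pointing down it reaches from about 0.35 to 0.725 m from the base axis. Payload 6 kg.
Tool frame: the origin (TCP) lies at the very end of the fingers, on their centre line; the grasp point (between the pads) lies 19 mm behind it (bot.hold_point_z is the distance from the TCP to the grasp point, in m); z points along the fingers, y is the line along which they close (so a half turn about z gives the same grasp; the last joint's range is limited). The gripper opens to 85 mm and grips with 20 to 120 N. Pads are 22 mm wide; open, the fingers measure 114 mm over their backs; the gripper's body (76 mm by 85 mm) begins 54 mm behind the grasp point. The pads swing forward as they close: fully open they stand 13 mm farther back than shut.
Start: joints at [1.451, 0.04, 0.085, 0, -1.615, -0.334], TCP at [0.263, 0.539, 0.201] pointing down, gripper open.
Joint ranges: [-2.56, 2.56], [-1.29, 2.01], [-1.08, 1.49], [-3.29, 1.98], [-2.81, -0.18], [-2.99, 2.99]. Speed limits (rad/s): [2.57, 2.57, 3.01, 3.14, 3.14, 3.14].

## Interface

Orientations are given as a 3x3 rotation matrix whose columns are the frame's x, y, z axes.
In Python, from workcell import read_state, viewer, bot gives the robot as it stands. The module is installed in compiled form; this text tells all that it offers.
- The arm moves only by the tool send_rows, never from a script. Its argument "series" is a list that holds one entry, the list of rows, each a list of 6 numbers: the shift along the tool's x, y, z scaled (see below), then the turn, a rotation vector about the tool's x, y, z scaled (see below). In form: [[[x, y, z, ax, ay, az], ...]]. A call has 1 to 5 rows; each row shifts and turns the commanded pose from where the row before left it, along the tool's axes as they then stand; what a row does not reach is not made up. The controller multiplies each number of a shift by 0.04 m and each number of a turn by 8 degrees. A row lasts 1/10 s, in which the tool goes at most 50 mm and 8.59 degrees, less where a joint would pass 70% of its speed; a pose out of reach is approached as far as the arm can. A call with a number of a shift or a turn outside -1 to 1 is refused whole. A call with a gripper value outside its range is refused whole. "claw" is the closure in counts, from 0 (fully open) to 255 (shut), set as the call begins (left out, the last holds). The fingers move at their own pace and stop on an object; "grip_force" is the grip in N (left out, the last holds). Time passes only in rows, so rows that do not move let the fingers close. It gives the time, the measured TCP pose, the force, the opening and the grip force at its end, in the units of the state.
- read_state(): the state, without advancing time (a new reading comes with each control period).
- viewer.read_camera(name): name is "side" or "top" or "wrist"; returns a dict with "pixels" (480x640x3 uint8, red, green, blue), "camera_matrix" (3x3 intrinsics, pixels), "dist_coeffs" ([k1, k2, p1, p2, k3] as OpenCV has them; the pictures are not rectified), "R" (3x3) and "t" (3): a world point X has camera coordinates R X + t; the wrist camera has in their place "hand_eye" (4x4, takes a point from camera to tool coordinates, whose origin is the TCP and whose axes are the flange's). Camera axes: x right, y down, z forward; pixel columns grow to the right and rows downward; lengths in m; the calibration is good to about 2 mm. A picture is of the moment at which its call begins: read the wrist's pose just before it. There is no depth.
- bot.finish_job(): hands the job in; it is judged then, once.
The state is a dict: "time_s": time; "joint_pos": joint angles; "joint_velocities": joint speeds; "tau": joint torques, N m; "eef_pos": TCP position; "ee_rot": TCP orientation; "force": force on the tool from outside, world axes, zero at the start; "moment": the same for the moment, N m; "opening": finger opening in m; "finger_force": force on a finger pad.
Only numpy, scipy, OpenCV 4.12 (cv2) and the standard library are available. Lean on these libraries where they do the work, as an engineer would, in place of code of your own. Each camera call takes 0.05 s, during which the arm holds its last target. There are 200 camera calls.

## Task

Nest the three steel portion pans where the large one stands: first the medium pan into the large, then the small pan into the medium, each set down gently (not dropped) and fully home, level on the floor of the pan below. Fan the three handles well apart so that none lies over or close beside another, let go, leave the large pan about where it is and do not disturb the jar, the bowl or the bottle.

Things in the scene. Friction and masses are not known exactly. Their poses are not given: they have to be found in the camera images.
- large: Largest of 3 round plain steel pans (mm): 136 across the rim, 124 at the foot, 60 high, wall 2.5, floor 3, 550 g +-25 %; about 2 of play all round when nested. Origin: centre of underside, z up. Handle along its own -x: flat level bar 14 wide, 8 thick, centre line 72 up, from an upright tab on the rim out to 170 from the axis, then a hook 8 thick bent 19 down. Stands in the open to the right.
- medium: Middle of 3 round plain steel pans (mm): 127 across the rim, 115 at the foot, 60 high, wall 2.5, floor 3, 450 g +-25 %; about 2 of play all round when nested. Origin: centre of underside, z up. Handle along its own -x: flat level bar 14 wide, 8 thick, centre line 72 up, from an upright tab on the rim out to 165.5 from the axis, then a hook 8 thick bent 19 down. Stands under the wire shelf, handle end sticking out in front. Nested: underside 3 above the large one's.
- small: Smallest of 3 round plain steel pans (mm): 118 across the rim, 106 at the foot, 60 high, wall 2.5, floor 3, 380 g +-25 %; about 2 of play all round when nested. Origin: centre of underside, z up. Handle along its own -x: flat level bar 14 wide, 8 thick, centre line 72 up, from an upright tab on the rim out to 161 from the axis, then a hook 8 thick bent 19 down. Stands under the wire shelf, handle end sticking out in front. Nested: underside 3 above the medium one's.
- large_tip (a point): outer end of the level bar of the large pan's handle, on its centre line, 170 from the pan's axis
- medium_tip (a point): outer end of the level bar of the medium pan's handle, on its centre line, 165.5 from the pan's axis. Held by the handle a pan droops in a weak grip: grip firmly (about 100 N). A nested handle runs above the rim of the pan below; its hook fouls the handle below if the two lie in line. The taper wedges if it goes in off-centre or tilted
- small_tip (a point): outer end of the level bar of the small pan's handle, on its centre line, 161 from the pan's axis
- rack: fixed wire shelf, 360 wide (its y), 260 deep (its +x), bars at height 270, front bar 12 thick, 16 mm posts at the corners, a tub on its back left corner. Origin: on the table under the middle of its front bar; it stands askew. Only 25 to 50 of the medium and small handles stick out in front: a gripper pointing straight down there hits the shelf, one leaning 30 to 35 degrees out (fingers to the pan) passes.
- jar: bystander: glass jar, 72 across, 110 high, beyond the large pan; origin: centre of its underside
- bowl: bystander: white ceramic bowl, 110 across, 45 high, on the left, behind the shelf; origin: centre of its underside
- oil: bystander: amber glass oil bottle, 60 across, 190 high, on the left, near; origin: centre of its underside
There are look-alikes about, which are no part of the job. Leave any purple look-alike of the medium alone.

How it is judged:
On the way, in this order (a step that is already met when the one before it is completed fails the run):
1. the medium pan stands fully home in the large one, the handle ends at least 50 mm apart, released (z of medium in the frame of large between 0 and 0.006 m and horizontal distance between medium and large below 0.01 m and angle between medium's own z axis and vertical below 0.05 rad and horizontal distance between medium_tip and large_tip above 0.05 m and contact force between medium and the fingers below 0.1 N), for 0.2 s.
2. the small pan stands fully home in the medium one (z of small in the frame of medium between 0 and 0.006 m and horizontal distance between small and medium below 0.01 m and angle between small's own z axis and vertical below 0.05 rad and contact force between small and the fingers below 0.1 N), for 0.2 s.
At the end, for the whole second after the job is handed in: Medium pan less than 6 mm above the large pan's underside, small less than 6 mm above the medium's (3 = home), axes within 10 mm; all level within 0.05 rad and at rest; the three handle ends (_tip) at least 50 mm apart; large pan on the table, moved under 40 mm (z of medium in the frame of large between 0 and 0.006 m and horizontal distance between medium and large below 0.01 m and angle between each of medium, small, large's own z axis and vertical below 0.05 rad and z of small in the frame of medium between 0 and 0.006 m and horizontal distance between small and medium below 0.01 m and horizontal distance between each of medium_tip, small_tip and large_tip above 0.05 m and horizontal distance between small_tip and medium_tip above 0.05 m and height (world z) of large below 0.004 m and distance of large from where it was at the start of the episode below 0.04 m and linear speed of each of large, medium, small below 0.02 m/s and angular speed of each of large, medium, small below 0.1 rad/s); the robot touches nothing.
It fails at once if a bystander is pushed more than 20 mm (distance of any of jar, bowl, oil from where it was at the start of the episode above 0.02 m).
It fails at once if a pan is dropped into another: let go and falling faster than 0.4 m/s ((horizontal distance between medium and large below 0.06 m and contact force between medium and the fingers below 0.1 N and linear speed of medium above 0.4 m/s) or (horizontal distance between small and medium below 0.06 m and contact force between small and the fingers below 0.1 N and linear speed of small above 0.4 m/s)).
It fails at once if a pan is rammed into another: more than 40 N between two pans (contact force between any of medium, small and large above 40 N or contact force between small and medium above 40 N).
It also fails if it takes over 70 s, if anything falls off the work surface, if the arm or the gripper's body presses on something with over 40 N, if the wrist force passes 120 N, or if a joint passes its speed limit or range.

## Working session

There is one attempt and no reset: what is moved stays moved. The work goes in short steps, Python scripts to look and compute and a tool call to move; the robot and the scene stay as the last step left them, time stands still between calls to the robot, and variables do not carry over. Pictures are saved under pics/ and viewed, at most 10 in all, crops included, and the job is handed in when it is done.

Besides the shell and the picture viewer there is one more tool, called after "Emit:" as name(argument=value, ...), one argument or row to a line, values as JSON. send_rows: Moves the arm, as the interface text tells. Shifts and turns lie within -1 to 1; 1 stands for 0.04 m of shift or 8 degrees of turn. Its arguments: {"type":"object","properties":{"series":{"type":"array","items":{"type":"array","items":{"type":"array","items":{"type":"number"}}}},"claw":{"type":"number"},"grip_force":{"type":"number"}},"required":["series"]}

```bash
mkdir -p pics
python3 - <<'E'
from workcell import read_state, viewer, bot
import cv2,numpy as np,pickle
s=read_state();print({k:np.round(v,3).tolist() for k,v in s.items()})
np.set_printoptions(suppress=True,precision=4)
for n in("top","side"):
    c=viewer.read_camera(n);pickle.dump(c,open(n+'.pkl','wb'))
    print(n,c['camera_matrix'],c['dist_coeffs'],c['R'],c['t'])
    cv2.imwrite(f'pics/{n}.png',c['pixels'][:,:,::-1])
print(bot.hold_point_z)
E
```

```text
{'time_s': 0.0, 'joint_pos': [1.451, 0.041, 0.084, -0.0, -1.616, -0.334], 'joint_velocities': [-0.001, 0.0, -0.002, 0.001, 0.001, 0.002], 'tau': [0.0, -36.82, 34.741, 6.932, -0.005, 0.0], 'eef_pos': [0.263, 0.539, 0.2], 'ee_rot': [[0.899, -0.438, -0.001], [-0.438, -0.899, -0.002], [0.0, 0.002, -1.0]], 'force': [-0.012, -0.015, -0.4], 'moment': [0.016, -0.056, -0.008], 'finger_force': 0.0, 'opening': 0.085}
top [[538.7307   0.     317.5507]
 [  0.     538.7307 244.0112]
 [  0.       0.       1.    ]] [-0.0564  0.      0.      0.      0.    ] [[ 0.0012 -1.      0.0079]
 [-0.9812 -0.0027 -0.1929]
 [ 0.1929 -0.0076 -0.9812]] [0.0715 0.5175 1.2399]
side [[549.148    0.     316.6707]
 [  0.     549.148  242.7736]
 [  0.       0.       1.    ]] [-0.0827  0.      0.      0.      0.    ] [[ 0.9284 -0.3709  0.0214]
 [-0.2302 -0.6195 -0.7505]
 [ 0.2916  0.6919 -0.6605]] [-0.4703  0.2015  1.2107]
0.0187
```

View pics/top.png

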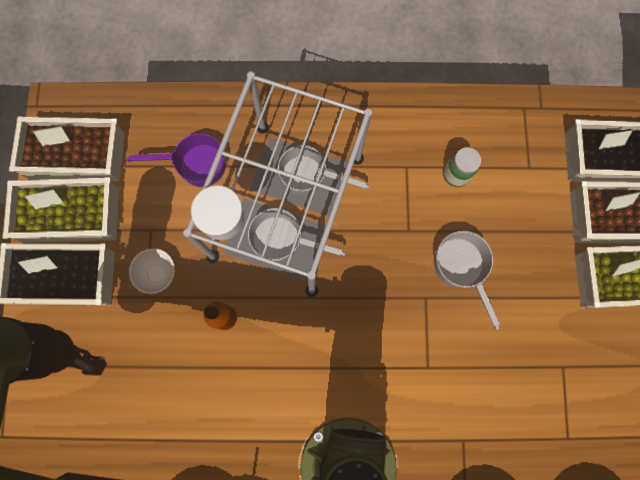

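View pics/side.png

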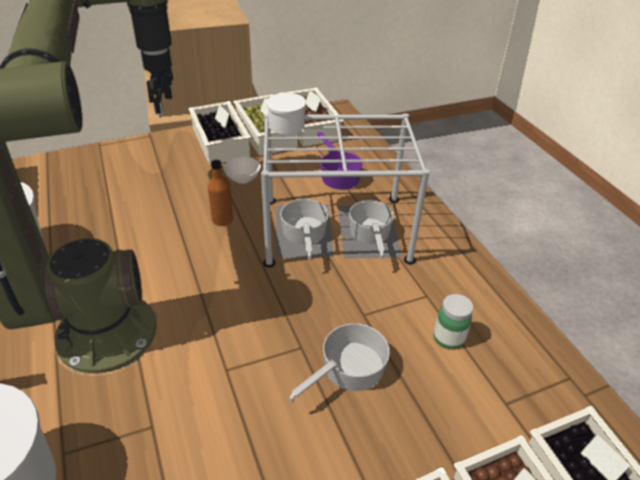

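The top view shows the rack with its front at right (posts (312,285), (368,113)). Steel pans are under it at (275,232) and (302,165), with handle ends at (343,252) and (367,186). The large pan is at (464,259) with its tip at (496,327). The purple look-alike is at (200,158). I'll enlarge the pans to tell medium from small.

Run:
```python
import cv2,pickle,numpy as np
t=pickle.load(open('top.pkl','rb'))['pixels'][:,:,::-1]; s=pickle.load(open('side.pkl','rb'))['pixels'][:,:,::-1]
def cr(im,x,y,w,h,k): return cv2.resize(im[y:y+h,x:x+w],None,fx=k,fy=k,interpolation=cv2.INTER_CUBIC)
cv2.imwrite('pics/c1.png',cr(t,230,130,150,150,4))
a=cr(s,265,185,140,80,5);b=cr(t,425,220,80,120,5);
cv2.imwrite('pics/c2.png',a)
cv2.imwrite('pics/c3.png',np.hstack([b,cv2.resize(s[320:410,285:395],None,fx=3.6,fy=600/90,interpolation=2)]))
```

```text
(no output)
```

View pics/c1.png

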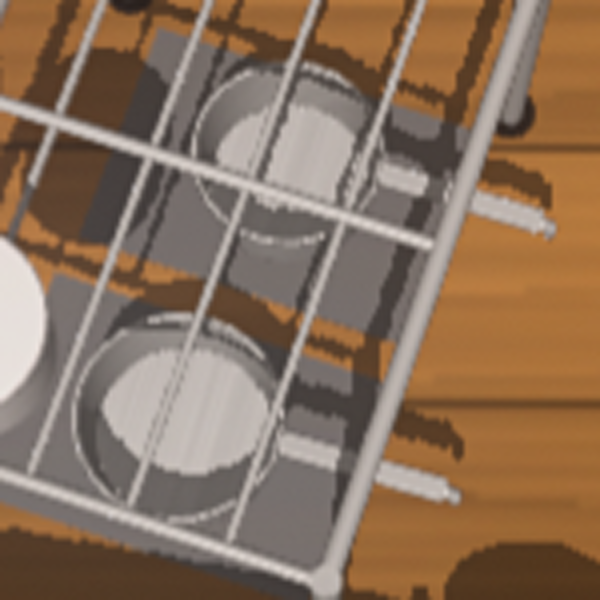

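View pics/c2.png

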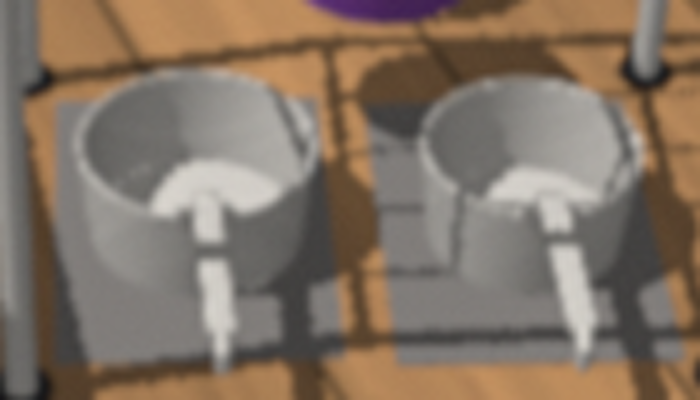

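View pics/c3.png

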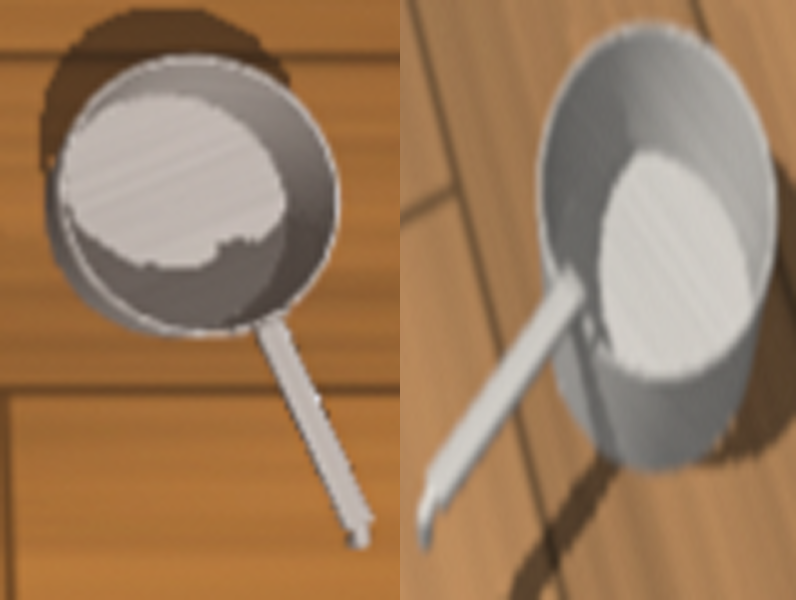

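Near pan (275,232) has a rim about 53 px wide and the far one (302,165) about 48 px. That ratio fits medium/small (127/118), so the near steel pan is the medium and the far one the small; the purple one at (200,158) is ignored. Both stand on thin grey mats. Next I fit the poses.

```bash
cat > h.py <<'E'
import cv2,pickle,numpy as np
from scipy.optimize import least_squares
np.set_printoptions(suppress=True,precision=4)
def ray(c,p,z):
    R,t=np.array(c['R']),np.array(c['t'])
    u=cv2.undistortPoints(np.array(p,float).reshape(-1,1,2),np.array(c['camera_matrix']),np.array(c['dist_coeffs'])).reshape(-1,2)
    d=np.c_[u,np.ones(len(u))]@R; o=-R.T@t
    return o+d*((z-o[2])/d[:,2])[:,None]
E
python3 - <<'E'
from h import *
T=pickle.load(open('top.pkl','rb'));S=pickle.load(open('side.pkl','rb'))
def m(p,o,k): return (np.array(p)+.5)/k-.5+np.array(o)
D={'medium':(m([(73,405),(185,313),(180,522),(285,425)],(230,130),4),m([(283,443),(447,490)],(230,130),4),
             m([(76,150),(190,70),(320,140)],(265,185),5),m([(208,215),(221,345)],(265,185),5),.0635,.1655),
 'small':(m([(192,150),(315,63),(283,245),(383,170)],(230,130),4),m([(375,175),(545,225)],(230,130),4),
             m([(420,150),(520,77),(643,150)],(265,185),5),m([(553,215),(583,343)],(265,185),5),.059,.161),
 'large':(m([(58,195),(195,55),(338,195),(205,335)],(425,220),5),m([(268,325),(357,525)],(425,220),5),
             m([(540,190),(650,22),(777,205),(655,382)],(285,320),np.array([3.6,6.667])),m([(570,285),(437,485)],(285,320),np.array([3.6,6.667])),.068,.17)}
for n,(rt,ht,rs,hs,r,L) in D.items():
    def cen(z0,w):
        P=np.vstack([q for q in ([ray(T,rt,.06+z0)] if 't' in w else [])+([ray(S,rs,.06+z0)] if 's' in w else [])])[:,:2]
        s=least_squares(lambda c:np.hypot(*(P-c).T)-r,P.mean(0));return s.x,s.fun*1e3
    for z0 in(0,.004):
        for w in('t','s','ts'): print(n,z0,w,*cen(z0,w))
    c=cen(0,'ts')[0]
    for q,hh in((T,ht),(S,hs)):
        P=ray(q,hh,.076)[:,:2]-c; print('  handle',(P+c).tolist(),np.hypot(*P.T),np.degrees(np.arctan2(P[:,1],P[:,0])),'bar dir',np.degrees(np.arctan2(*(P[1]-P[0])[::-1])))
# front bar of rack, posts
print(ray(T,m([(325,585),(535,0),(445,240)],(230,130),4),.27))
print('jar,oil,bowl',ray(T,[(468,158)],.11),ray(T,[(212,315)],.19),ray(T,[(152,270)],.045), ray(T,[(463,180)],0))
E
```

```text
medium 0 t [0.5401 0.1758] [0.0964 0.2592 0.2632 0.0777]
medium 0 s [0.5411 0.1787] [1.2047 0.0946 1.2042]
medium 0 ts [0.5404 0.1767] [-0.9225  0.0171  0.5912  1.0916  1.0875  2.1805  1.2248]
medium 0.004 t [0.5392 0.1755] [-0.1135  0.0599  0.0569 -0.1174]
medium 0.004 s [0.5392 0.1738] [0.908  0.0642 0.9076]
medium 0.004 ts [0.5393 0.1749] [ 0.4802 -0.0223  0.1021 -0.7142  0.7751 -1.0348  1.1371]
  handle [[0.520877277989505, 0.11308954120589515], [0.4930919490480937, 0.016981756895552313]] [0.0666 0.1666] [-107.0545 -106.4964] bar dir -106.12489443815114
  handle [[0.5174019521451497, 0.10262835794023373], [0.4885641625206815, 0.00999386347588127]] [0.0776 0.1746] [-107.2424 -107.2698] bar dir -107.29174394356565
small 0 t [0.7061 0.1115] [ 0.0583  0.6191  0.6136 -0.0782]
small 0 s [0.7063 0.1161] [0.6547 0.1126 0.6544]
small 0 ts [0.706  0.1131] [-1.5664  1.178   0.4466  1.4959  1.2141  3.068  -0.2672]
small 0.004 t [0.7047 0.1114] [-0.1493  0.4131  0.4448 -0.2427]
small 0.004 s [0.7037 0.1115] [0.372  0.0613 0.3718]
small 0.004 ts [0.7042 0.1115] [-0.2049  0.9225 -0.0685 -0.2788
[... 638 characters left out ...]
27]
large 0.004 s [ 0.6946 -0.3631] [0.3401 2.613  0.5944 2.6374]
large 0.004 ts [ 0.5857 -0.3201] [ 85.8322 -11.0305  39.5742 109.8205 -19.2509  76.4601 117.5493  54.1607]
  handle [[0.4169643834758835, -0.30155607882324004], [0.3243968575179327, -0.33816728957680087]] [0.1713 0.2635] [ 173.893  -175.9994] bar dir -158.42079924193402
  handle [[0.6223484830270399, -0.3803700329836833], [0.5203477004439823, -0.41469935796212193]] [0.07   0.1162] [ -59.9523 -125.1978] bar dir -161.39885507706947
[[ 0.4106  0.0872  0.27  ]
 [ 0.716  -0.0204  0.27  ]
 [ 0.5863  0.0272  0.27  ]]
jar,oil,bowl [[ 0.7148 -0.2841  0.11  ]] [[0.3388 0.2929 0.19  ]] [[0.454  0.4679 0.045 ]] [[ 0.6957 -0.3011  0.    ]]
```

```bash
cat >> h.py <<'E'
from scipy.linalg import logm,expm
from scipy.spatial.transform import Rotation as Ro
def cur():
    from workcell import read_state
    s=read_state();T=np.eye(4);T[:3,:3]=s['ee_rot'];T[:3,3]=s['eef_pos'];return T
def rot(phi,lean):
    f,l=np.radians([phi,lean]);d=np.array([np.cos(f),np.sin(f),0]);k=np.array([0,0,1.])
    z=-d*np.sin(l)-k*np.cos(l);x=d*np.cos(l)-k*np.sin(l);return np.c_[x,np.cross(z,x),z]
def grasp(c,phi,lean,r,h,back=0):
    "TCP pose holding the bar at r from pan axis c, bar centre height h"
    f=np.radians(phi);T=np.eye(4);T[:3,:3]=rot(phi,lean)
    T[:3,3]=np.array([c[0]+r*np.cos(f),c[1]+r*np.sin(f),h])+T[:3,2]*(.0187-back);return T
def mk(row):
    T=np.eye(4);T[:3,3]=np.array(row[:3])*.04;T[:3,:3]=Ro.from_rotvec(np.radians(np.array(row[3:])*8)).as_matrix();return T
def plan(A,B,ms=.03,mr=6,n=None,dec=3):
    "screw motion A->B as N equal rows; prints row, returns reached pose"
    D=np.linalg.inv(A)@B;ang=np.degrees(Ro.from_matrix(D[:3,:3]).magnitude())
    n=n or int(np.ceil(max(np.linalg.norm(D[:3,3])/ms,ang/mr,1)))
    E=expm(np.real(logm(D))/n)
    row=np.round(np.r_[E[:3,3]/.04,np.degrees(Ro.from_matrix(E[:3,:3]).as_rotvec())/8],dec)
    P=A.copy();path=[]
    for i in range(n): P=P@mk(row);path.append(P[:3,3].copy())
    print(n,'x',row.tolist(),'end',P[:3,3],'mid',path[n//2]);return P
E
python3 - <<'E'
from h import *
T=pickle.load(open('top.pkl','rb'));S=pickle.load(open('side.pkl','rb'))
k=np.array([3.6,6.667]);q=lambda p:(np.array(p)-[400,0]+.5)/k-.5+[285,320]
P=ray(S,q([(540,190),(650,22),(777,205),(655,382)]),.06)[:,:2]
s=least_squares(lambda c:np.hypot(*(P-c).T)-.068,P.mean(0));print('large side',s.x,s.fun*1e3)
H=ray(S,q([(570,285),(437,485)]),.076)[:,:2];print(H,np.degrees(np.arctan2(*(H[1]-H[0])[::-1])), np.degrees(np.arctan2(*(H[1]-[.4817,-.2764])[::-1])))
A=cur();c=(.5396,.1753);phi=-106.6
W1=A.copy();W1[:3,3]=[.30,.36,.40]
W2=grasp(c,phi,33,.1455,.075,.16)
G=grasp(c,phi,33,.1455,.075)
P=plan(A,W1);
W15=grasp(c,phi,15,.1455,.075,.16);W15[:3,3]=[.42,.05,.38]
P=plan(P,W15);P=plan(P,W2);print(P,G[:3,3]);P=plan(P,G)
E
```

```text
large side [ 0.4822 -0.2768] [-0.62    1.0268 -0.517   1.0478]
[[ 0.4168 -0.3006]
 [ 0.3254 -0.3392]] -157.0874514845165 -158.09171982776655
10 x [0.28, 0.362, -0.499, 0.0, -0.0, 0.0] end [0.3001 0.3601 0.4   ] mid [0.2852 0.4316 0.3201]
14 x [0.643, 0.064, -0.044, 0.095, -0.112, 0.715] end [0.4199 0.0501 0.3797] mid [0.425  0.2017 0.4005]
8 x [0.425, -0.247, 0.455, 0.0, -0.281, 0.0] end [ 0.4761 -0.038   0.1934] mid [ 0.453  -0.0116  0.2657]
[[-0.2393 -0.9584  0.1555  0.4761]
 [-0.8036  0.2854  0.5223 -0.038 ]
 [-0.545   0.0001 -0.8384  0.1934]
 [ 0.      0.      0.      1.    ]] [0.5009 0.0456 0.0593]
6 x [-0.0, 0.0, 0.667, 0.0, 0.0, 0.0] end [0.501  0.0457 0.0592] mid [0.4927 0.0178 0.104 ]
```

Emit:
send_rows(
  series=[
    [[0.28, 0.362, -0.499, 0, 0, 0], [0.28, 0.362, -0.499, 0, 0, 0], [0.28, 0.362, -0.499, 0, 0, 0], [0.28, 0.362, -0.499, 0, 0, 0], [0.28, 0.362, -0.499, 0, 0, 0]],
  ],
  claw=100,
  grip_force=110,
)

```text
time_s: 0.6
eef_pos: [0.2816, 0.4488, 0.3013]
ee_rot: [[0.899, -0.438, -0.0], [-0.438, -0.899, -0.001], [-0.0, 0.001, -1.0]]
force: [-0.2, 0.5, 0.1]
opening: 0.0523
finger_force: 0.0
```

Emit:
send_rows(
  series=[
    [[0.28, 0.362, -0.499, 0, 0, 0], [0.28, 0.362, -0.499, 0, 0, 0], [0.28, 0.362, -0.499, 0, 0, 0], [0.28, 0.362, -0.499, 0, 0, 0], [0.28, 0.362, -0.499, 0, 0, 0]],
  ],
)

```text
time_s: 1.1
eef_pos: [0.3002, 0.3592, 0.4012]
ee_rot: [[0.899, -0.438, -0.0], [-0.438, -0.899, -0.0], [-0.0, 0.001, -1.0]]
force: [0.5, 0.6, 0.5]
opening: 0.0521
finger_force: 0.0
```

Emit:
send_rows(
  series=[
    [[0.643, 0.064, -0.044, 0.095, -0.112, 0.715], [0.643, 0.064, -0.044, 0.095, -0.112, 0.715], [0.643, 0.064, -0.044, 0.095, -0.112, 0.715], [0.643, 0.064, -0.044, 0.095, -0.112, 0.715], [0.643, 0.064, -0.044, 0.095, -0.112, 0.715]],
  ],
)

```text
time_s: 1.6
eef_pos: [0.3943, 0.2717, 0.4041]
ee_rot: [[0.575, -0.818, -0.017], [-0.813, -0.573, 0.1], [-0.092, -0.043, -0.995]]
force: [0.8, 0.5, 1.1]
opening: 0.0518
finger_force: 0.0
```

Emit:
send_rows(
  series=[
    [[0.643, 0.064, -0.044, 0.095, -0.112, 0.715], [0.643, 0.064, -0.044, 0.095, -0.112, 0.715], [0.643, 0.064, -0.044, 0.095, -0.112, 0.715], [0.643, 0.064, -0.044, 0.095, -0.112, 0.715], [0.643, 0.064, -0.044, 0.095, -0.112, 0.715]],
  ],
)

```text
time_s: 2.1
eef_pos: [0.4338, 0.1499, 0.3954]
ee_rot: [[0.112, -0.994, 0.017], [-0.975, -0.107, 0.195], [-0.192, -0.038, -0.981]]
force: [-0.6, -0.0, 0.3]
opening: 0.0514
finger_force: 0.0
```

Emit:
send_rows(
  series=[
    [[0.643, 0.064, -0.044, 0.095, -0.112, 0.715], [0.643, 0.064, -0.044, 0.095, -0.112, 0.715], [0.643, 0.064, -0.044, 0.095, -0.112, 0.715], [0.643, 0.064, -0.044, 0.095, -0.112, 0.715]],
  ],
)

```text
time_s: 2.5
eef_pos: [0.4196, 0.0491, 0.3794]
ee_rot: [[-0.28, -0.957, 0.074], [-0.924, 0.289, 0.25], [-0.261, 0.001, -0.965]]
force: [1.0, -0.6, -0.4]
opening: 0.0516
finger_force: 0.0
```

Tracking is accurate. Next the pre-grasp pose, 160 mm back along the tool axis, then a look.

Emit:
send_rows(
  series=[
    [[0.425, -0.247, 0.455, 0, -0.281, 0], [0.425, -0.247, 0.455, 0, -0.281, 0], [0.425, -0.247, 0.455, 0, -0.281, 0], [0.425, -0.247, 0.455, 0, -0.281, 0]],
  ],
)

```text
time_s: 2.9
eef_pos: [0.446, -0.0014, 0.2887]
ee_rot: [[-0.26, -0.958, 0.118], [-0.874, 0.286, 0.393], [-0.41, -0.001, -0.912]]
force: [-0.6, -0.0, 0.5]
opening: 0.0517
finger_force: 0.0
```

Emit:
send_rows(
  series=[
    [[0.425, -0.247, 0.455, 0, -0.281, 0], [0.425, -0.247, 0.455, 0, -0.281, 0], [0.425, -0.247, 0.455, 0, -0.281, 0], [0.425, -0.247, 0.455, 0, -0.281, 0], [0, 0, 0, 0, 0, 0]],
  ],
)

```text
time_s: 3.4
eef_pos: [0.4749, -0.0383, 0.1884]
ee_rot: [[-0.246, -0.958, 0.15], [-0.8, 0.288, 0.526], [-0.547, 0.009, -0.837]]
force: [0.0, -0.4, 0.5]
opening: 0.0519
finger_force: 0.0
```

Run:
```python
from h import *
from workcell import viewer
A=cur();c=viewer.read_camera('wrist');im=c['pixels'][:,:,::-1].copy()
he=np.array(c['hand_eye']);print(he,c['camera_matrix'][0][0])
C=np.linalg.inv(A@he)
def pj(X): return cv2.projectPoints(np.array(X,float).reshape(-1,1,3),cv2.Rodrigues(C[:3,:3])[0],C[:3,3],np.array(c['camera_matrix']),np.array(c['dist_coeffs']))[0].reshape(-1,2)
f=np.radians(-106.6);d=np.array([np.cos(f),np.sin(f),0]);o=np.array([.5396,.1753,.079]);n=np.array([-d[1],d[0],0])
pts=pj([o+d*r+n*w for r in(.13,.1655) for w in(-.007,.007)]);print(pts)
for p in pts: cv2.circle(im,tuple(int(v) for v in p),2,(0,0,255),-1)
cv2.imwrite('pics/w1.png',im)
A=cur();G=grasp((.5396,.1753),-106.6,33,.1455,.075);print(A[:3,3]);plan(A,G)
```

```text
[[-0.0006 -0.953  -0.3029  0.0786]
 [ 1.     -0.0009  0.0011 -0.0004]
 [-0.0013 -0.3029  0.953  -0.1731]
 [ 0.      0.      0.      1.    ]] 428.0944207299802
[[333.5573 233.209 ]
 [315.4045 233.379 ]
 [334.0722 201.0567]
 [314.2642 201.2341]]
[ 0.4754 -0.0383  0.1912]
6 x [-0.007, -0.003, 0.66, 0.004, 0.002, -0.005] end [0.5009 0.0457 0.0593] mid [0.4924 0.0177 0.1033]
```

View pics/w1.png

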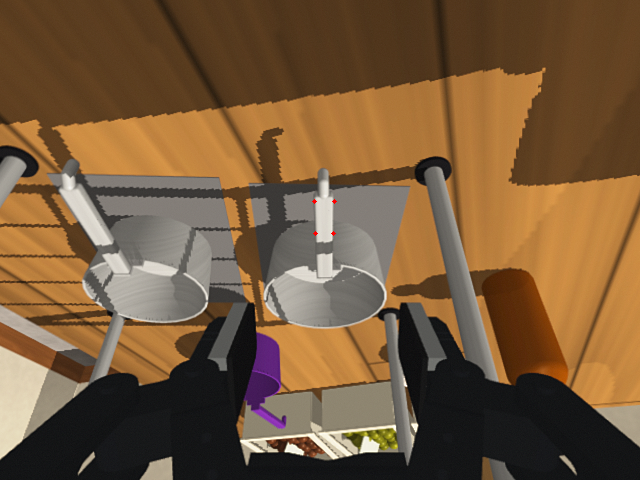

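The wrist view shows the medium's bar at (324,194)–(324,275). My predicted red marks are centred on it, with the hook beyond the level bar's end at (324,170–194). I'll go in.

Emit:
send_rows(
  series=[
    [[-0.007, -0.003, 0.66, 0, 0, 0], [-0.007, -0.003, 0.66, 0, 0, 0], [-0.007, -0.003, 0.66, 0, 0, 0], [-0.007, -0.003, 0.66, 0, 0, 0]],
  ],
)

```text
time_s: 3.85
eef_pos: [0.4942, 0.0193, 0.1072]
ee_rot: [[-0.237, -0.959, 0.158], [-0.804, 0.284, 0.523], [-0.546, -0.003, -0.838]]
force: [0.3, 0.7, 0.2]
opening: 0.052
finger_force: 0.0
```

Emit:
send_rows(
  series=[
    [[-0.007, -0.003, 0.66, 0, 0, 0], [-0.007, -0.003, 0.66, 0, 0, 0], [0, 0, 0, 0, 0, 0]],
  ],
)

```text
time_s: 4.15
eef_pos: [0.5008, 0.0485, 0.0604]
ee_rot: [[-0.238, -0.959, 0.152], [-0.803, 0.283, 0.524], [-0.546, 0.003, -0.838]]
force: [-0.1, 0.2, -0.0]
opening: 0.052
finger_force: 0.0
```

Emit:
send_rows(
  series=[
    [[0, 0, 0, 0, 0, 0], [0, 0, 0, 0, 0, 0], [0, 0, 0, 0, 0, 0], [0, 0, 0, 0, 0, 0], [0, 0, 0, 0, 0, 0]],
  ],
  claw=255,
  grip_force=110,
)

```text
time_s: 4.65
eef_pos: [0.5023, 0.0461, 0.0624]
ee_rot: [[-0.239, -0.958, 0.157], [-0.803, 0.286, 0.523], [-0.546, -0.001, -0.838]]
force: [0.5, -0.0, 0.3]
opening: 0.0
finger_force: 0.0
```

The fingers shut on nothing, so I'll look.

Run:
```python
from h import *
from workcell import viewer,read_state
print(read_state()['eef_pos'])
c=viewer.read_camera('wrist')['pixels'][:,:,::-1]
s=viewer.read_camera('side')['pixels'][:,:,::-1]
cv2.imwrite('pics/w2.png',np.hstack([cv2.resize(c[60:480,160:480],(457,600)),cv2.resize(s[150:270,255:323],(340,600),interpolation=2)]))
```

```text
[0.5023 0.0461 0.0624]
```

View pics/w2.png

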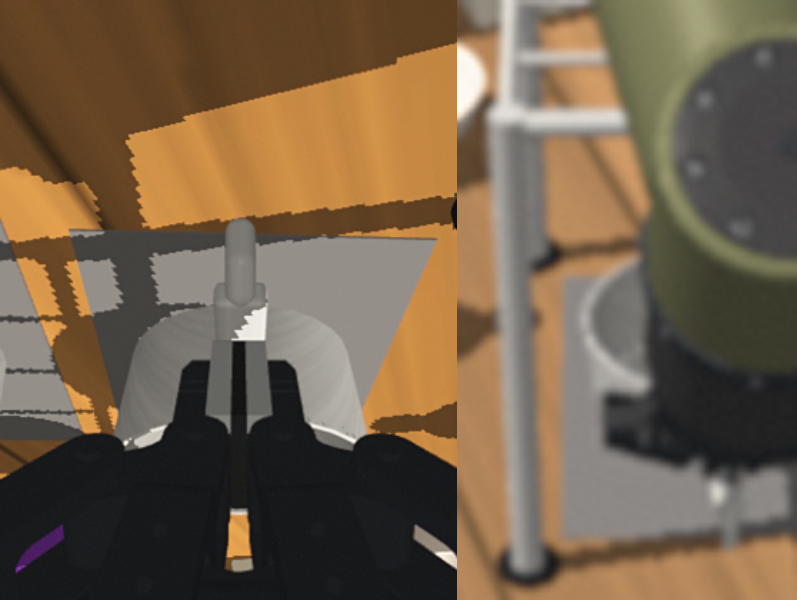

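The view is ambiguous: the bar seems to run between the fingers, yet the opening reads 0. A small 6 mm lift will show whether weight comes onto the wrist.

Emit:
send_rows(
  series=[
    [[-0.082, 0, -0.126, 0, 0, 0], [0, 0, 0, 0, 0, 0], [0, 0, 0, 0, 0, 0]],
  ],
)

```text
time_s: 5.05
eef_pos: [0.5023, 0.0463, 0.0683]
ee_rot: [[-0.239, -0.958, 0.157], [-0.803, 0.285, 0.523], [-0.546, -0.001, -0.838]]
force: [-0.1, 0.0, 0.7]
opening: -0.0002
finger_force: 0.0
```

Run:
```python
from h import *
from workcell import viewer,read_state
s=read_state();print({k:np.round(s[k],4) for k in('eef_pos','force','moment','opening','finger_force')})
im=viewer.read_camera('wrist')['pixels'][:,:,::-1]
cv2.imwrite('pics/w3.png',cv2.resize(im[220:420,220:440],None,fx=3,fy=3,interpolation=2))
```

```text
{'eef_pos': array([0.5023, 0.0463, 0.0683]), 'force': array([-0.1031,  0.0166,  0.6645]), 'moment': array([-1.429 ,  0.4479, -0.016 ]), 'opening': np.float64(-0.0002), 'finger_force': np.float64(0.0)}
```

View pics/w3.png

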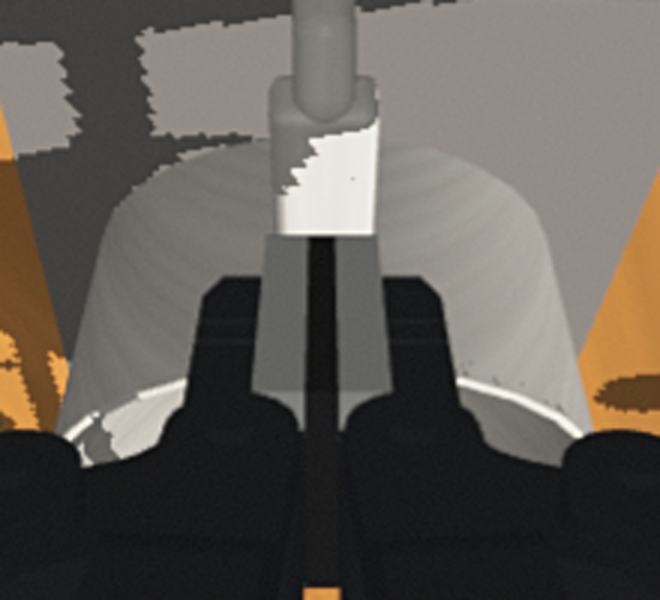

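The fingers closed above the bar: the wrist shows no weight, and the pads hide the bar in view. I'll reopen, go 15 mm deeper along the tool axis, then close again.

Emit:
send_rows(
  series=[
    [[0, 0, 0, 0, 0, 0], [0, 0, 0, 0, 0, 0], [0, 0, 0, 0, 0, 0], [0, 0, 0, 0, 0, 0]],
  ],
  claw=100,
)

```text
time_s: 5.5
eef_pos: [0.502, 0.0464, 0.0679]
ee_rot: [[-0.239, -0.958, 0.156], [-0.803, 0.285, 0.524], [-0.546, 0.0, -0.838]]
force: [0.3, 0.1, -0.6]
opening: 0.0518
finger_force: 0.0
```

Emit:
send_rows(
  series=[
    [[0.041, 0, 0.063, 0, 0, 0], [0.041, 0, 0.063, 0, 0, 0], [0, 0, 0.19, 0, 0, 0], [0, 0, 0.19, 0, 0, 0], [0, 0, 0, 0, 0, 0]],
  ],
)

```text
time_s: 6.0
eef_pos: [0.5037, 0.0551, 0.0476]
ee_rot: [[-0.24, -0.959, 0.154], [-0.803, 0.285, 0.524], [-0.546, 0.002, -0.838]]
force: [0.8, 0.1, 0.2]
opening: 0.0521
finger_force: 0.0
```

Run:
```python
from h import *
from workcell import viewer,read_state
s=read_state();print({k:np.round(s[k],4) for k in('eef_pos','force','moment','opening','finger_force')})
im=viewer.read_camera('wrist')['pixels'][:,:,::-1]
cv2.imwrite('pics/w4.png',cv2.resize(im[200:440,180:460],None,fx=2.5,fy=2.5,interpolation=2))
```

```text
{'eef_pos': array([0.5037, 0.0551, 0.0476]), 'force': array([0.8249, 0.0753, 0.1729]), 'moment': array([-1.4779,  0.4632,  0.033 ]), 'opening': np.float64(0.0521), 'finger_force': np.float64(0.0)}
```

View pics/w4.png

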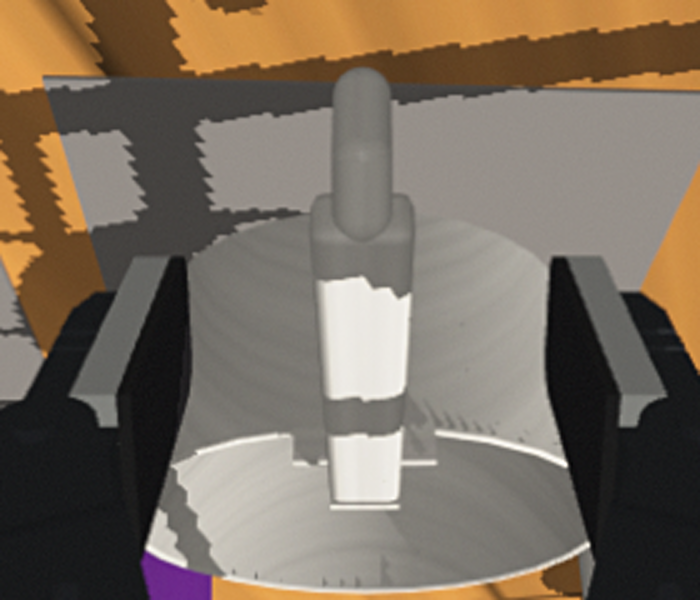

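The wrist picture shows black pads at columns 190 and 548, with the bar (314–412) centred between them but level with the pad ends. So the pads really end farther back than the TCP. I'll go 11 mm deeper and close.

Emit:
send_rows(
  series=[
    [[0, 0.02, 0.14, 0, 0, 0], [0, 0.01, 0.14, 0, 0, 0], [0, 0, 0, 0, 0, 0]],
  ],
)

```text
time_s: 6.35
eef_pos: [0.5045, 0.061, 0.0389]
ee_rot: [[-0.239, -0.959, 0.155], [-0.803, 0.285, 0.524], [-0.546, 0.001, -0.838]]
force: [0.2, 0.2, -0.8]
opening: 0.052
finger_force: 0.0
```

Emit:
send_rows(
  series=[
    [[0, 0, 0, 0, 0, 0], [0, 0, 0, 0, 0, 0], [0, 0, 0, 0, 0, 0], [0, 0, 0, 0, 0, 0], [0, 0, 0, 0, 0, 0]],
  ],
  claw=255,
  grip_force=110,
)

```text
time_s: 6.85
eef_pos: [0.5055, 0.0602, 0.0404]
ee_rot: [[-0.239, -0.958, 0.157], [-0.803, 0.286, 0.523], [-0.546, -0.001, -0.838]]
force: [0.6, -2.6, 2.7]
opening: 0.0107
finger_force: 107.8
```

Emit:
send_rows(
  series=[
    [[-0.07, 0, -0.105, 0, 0, 0], [-0.07, 0, -0.105, 0, 0, 0], [-0.07, 0, -0.105, 0, 0, 0], [0, 0, 0, 0, 0, 0], [0, 0, 0, 0, 0, 0]],
  ],
)

```text
time_s: 7.35
eef_pos: [0.5048, 0.0607, 0.0547]
ee_rot: [[-0.239, -0.958, 0.155], [-0.803, 0.285, 0.523], [-0.546, 0.0, -0.838]]
force: [-0.5, -0.5, -3.4]
opening: 0.0108
finger_force: 108.1
```

Run:
```python
from h import *
from workcell import viewer,read_state
s=read_state();print({k:np.round(s[k],4) for k in('eef_pos','force','moment','opening','finger_force')})
for n in('wrist','side'):
  c=viewer.read_camera(n);cv2.imwrite(f'pics/{n}5.png',c['pixels'][:,:,::-1])
A=cur();d=np.array([np.cos(np.radians(-107)),np.sin(np.radians(-107)),0])
B=A.copy();B[:3,3]+=d*.21;P=plan(A,B)
C=P.copy();C[2,3]+=.11;plan(P,C)
```

```text
{'eef_pos': array([0.5048, 0.0607, 0.0547]), 'force': array([-0.5097, -0.5117, -3.3859]), 'moment': array([-2.7499,  0.8281, -0.0237]), 'opening': np.float64(0.0108), 'finger_force': np.float64(108.1392)}
7 x [0.628, 0.006, -0.41, -0.0, 0.0, 0.0] end [ 0.4432 -0.1401  0.0546] mid [ 0.4696 -0.054   0.0545]
4 x [-0.375, 0.001, -0.576, -0.0, 0.0, 0.0] end [ 0.4431 -0.1401  0.1646] mid [ 0.4432 -0.1401  0.1371]
```

Held: weight is on the wrist. I'll pull it out along the handle, then up.

Emit:
send_rows(
  series=[
    [[0.45, 0.004, -0.29, 0, 0, 0], [0.628, 0.006, -0.41, 0, 0, 0], [0.628, 0.006, -0.41, 0, 0, 0], [0.628, 0.006, -0.41, 0, 0, 0], [0.628, 0.006, -0.41, 0, 0, 0]],
  ],
)

```text
time_s: 7.95
eef_pos: [0.4633, -0.0757, 0.0549]
ee_rot: [[-0.239, -0.958, 0.156], [-0.803, 0.286, 0.523], [-0.546, -0.001, -0.838]]
force: [-0.1, -0.9, -3.6]
opening: 0.0108
finger_force: 108.3
```

Emit:
send_rows(
  series=[
    [[0.628, 0.006, -0.41, 0, 0, 0], [0.628, 0.006, -0.41, 0, 0, 0], [0.18, 0, -0.12, 0, 0, 0], [-0.25, 0, -0.38, 0, 0, 0], [-0.375, 0, -0.576, 0, 0, 0]],
  ],
)

```text
time_s: 8.45
eef_pos: [0.4429, -0.1393, 0.1002]
ee_rot: [[-0.241, -0.958, 0.154], [-0.801, 0.286, 0.525], [-0.547, 0.004, -0.837]]
force: [0.9, 0.3, -3.4]
opening: 0.0103
finger_force: 108.2
```

Emit:
send_rows(
  series=[
    [[-0.375, 0, -0.576, 0, 0, 0], [-0.375, 0, -0.576, 0, 0, 0], [-0.12, 0, -0.2, 0, 0, 0], [0, 0, 0, 0, 0, 0], [0, 0, 0, 0, 0, 0]],
  ],
)

```text
time_s: 8.95
eef_pos: [0.4432, -0.1398, 0.1639]
ee_rot: [[-0.239, -0.959, 0.155], [-0.802, 0.285, 0.524], [-0.547, 0.001, -0.837]]
force: [-0.5, 0.0, -5.4]
opening: 0.011
finger_force: 108.2
```

Run:
```python
from h import *
from workcell import viewer,read_state
s=read_state();print({k:np.round(s[k],4) for k in('eef_pos','ee_rot','force','moment','opening')})
for n in('top','side','wrist'):
  c=viewer.read_camera(n);pickle.dump(c,open(n+'6.pkl','wb'))
t=pickle.load(open('top6.pkl','rb'))['pixels'][:,:,::-1];w=pickle.load(open('wrist6.pkl','rb'))['pixels'][:,:,::-1];sd=pickle.load(open('side6.pkl','rb'))['pixels'][:,:,::-1]
a=cv2.resize(t[180:340,330:530],(500,400),interpolation=2)
b=cv2.resize(sd[170:410,240:420],(300,400),interpolation=2)
cv2.imwrite('pics/v10.png',np.hstack([a,b]))
```

```text
{'eef_pos': array([ 0.4432, -0.1398,  0.1639]), 'ee_rot': array([[-0.2392, -0.9586,  0.1548],
       [-0.8024,  0.2849,  0.5245],
       [-0.5468,  0.0012, -0.8372]]), 'force': array([-0.4526,  0.0054, -5.3845]), 'moment': array([-2.7095,  0.8607,  0.0846]), 'opening': np.float64(0.011)}
```

```bash
cat >> h.py <<'E'
def camE(c,A=None):
    if 'hand_eye' in c: M=np.linalg.inv(A@np.array(c['hand_eye']));return M[:3,:3],M[:3,3]
    return np.array(c['R']),np.array(c['t'])
def proj(c,X,A=None):
    R,t=camE(c,A);return cv2.projectPoints(np.asarray(X,float).reshape(-1,1,3),cv2.Rodrigues(R)[0],t,np.array(c['camera_matrix']),np.array(c['dist_coeffs']))[0].reshape(-1,2)
def circ(p,r,h,phi,n=120):
    "p=x,y,z,tilt along handle (droop +: far side down), tilt sideways; underside origin"
    f=np.radians(phi);d=np.array([np.cos(f),np.sin(f),0]);m=np.array([-d[1],d[0],0])
    a=np.linspace(0,2*np.pi,n,endpoint=False);X=np.outer(np.cos(a)*r,d)+np.outer(np.sin(a)*r,m)+[0,0,h]
    return X@Ro.from_rotvec(m*p[3]*-1+d*p[4]).as_matrix().T+np.array(p[:3])
def fit(cams,p0,R,H,phi,free,A=None,prior=.01):
    "cams: list of camera dicts; rim outer circle at h=.06 (radius R) to Canny edges"
    DT=[]
    for c in cams:
        g=cv2.cvtColor(c['pixels'],cv2.COLOR_RGB2GRAY);e=cv2.Canny(g,60,150);DT.append(cv2.distanceTransform(255-e,cv2.DIST_L2,5))
    from scipy.ndimage import map_coordinates as mc
    free=list(free);p0=np.array(p0,float)
    def res(q):
        p=p0.copy();p[free]=q;o=[]
        for c,D in zip(cams,DT):
            u=proj(c,circ(p,R,H,phi),A);v=np.minimum(mc(D,[u[:,1],u[:,0]],order=1,mode='nearest'),8);o.append(v)
        return np.concatenate(o+[(q-p0[free])/prior])
    best=None
    for k in range(12):
        q0=p0[free]+(0 if k==0 else np.random.default_rng(k).normal(0,.003,len(free)))
        s=least_squares(res,q0,loss='soft_l1',f_scale=1,diff_step=1e-3,x_scale=.01)
        if best is None or s.cost<best.cost: best=s
    p=p0.copy();p[free]=best.x
    return p,best.cost,[float(np.mean(res(best.x)[i*120:(i+1)*120]<1.2)) for i in range(len(cams))]
E
python3 - <<'E'
from h import *
L=lambda n:pickle.load(open(n+'.pkl','rb'))
T,S=L('top'),L('side')
print('val large',fit([T,S],[.482,-.2766,0,0,0],.068,.06,-158,[0,1,2]))
print('val med',fit([T,S],[.5396,.1753,.003,0,0],.0635,.06,-106.6,[0,1,2]))
print('val small',fit([T,S],[.7045,.1115,.003,0,0],.059,.06,-107.7,[0,1,2]))
T,S,W=L('top6'),L('side6'),L('wrist6');A=cur()
p0=[.4773,-.0247,.1265,0,0]
for cs in([T],[S],[W],[T,S],[T,S,W]): print(*fit(cs,p0,.0635,.06,-106.6,[0,1,2,3] if len(cs)>1 else [0,1,3],A))
print('large now',fit([T,S],[.482,-.2766,0,0,0],.068,.06,-158,[0,1,2]))
E
```

```text
val large (array([ 0.48  , -0.2766,  0.0033,  0.    ,  0.    ]), np.float64(31.08733308954898), [0.9916666666666667, 0.9666666666666667])
val med (array([0.5385, 0.1764, 0.0055, 0.    , 0.    ]), np.float64(63.95499838579854), [0.9083333333333333, 0.8416666666666667])
val small (array([0.7032, 0.1125, 0.0042, 0.    , 0.    ]), np.float64(51.19849159731547), [0.9416666666666667, 0.9166666666666666])
[ 0.4758 -0.023   0.1265  0.0039  0.    ] 8.832793925707863 [1.0]
[ 0.4689 -0.0369  0.1265  0.2597  0.    ] 197.22881658602955 [0.5583333333333333]
[0.4831 0.0489 0.1265 0.2159 0.    ] 679.5507142182629 [0.1]
[ 0.4726 -0.0344  0.1247  0.2155  0.    ] 225.28921810323797 [1.0, 0.55]
[ 0.48   -0.0178  0.1096 -0.0992  0.    ] 818.0591940630784 [0.9083333333333333, 0.45, 0.19166666666666668]
large now (array([ 0.4921, -0.2612, -0.0237,  0.    ,  0.    ]), np.float64(480.0534826011727), [0.25, 0.9416666666666667])
```

Run:
```python
from h import *
L=lambda n:pickle.load(open(n+'.pkl','rb'));A=cur()
p=[.4758,-.0240,.1265,0,0]
def ov(n,x,y,w,h,k):
    c=L(n);im=cv2.resize(c['pixels'][y:y+h,x:x+w,::-1],(int(w*k),int(h*k)),interpolation=2)
    for r,hh,col in((.0635,.06,(0,0,255)),(.0575,0,(255,255,0))):
        for u in proj(c,circ(p,r,hh,-106.6,60),A):
            v=(u-[x,y])*k; cv2.circle(im,tuple(int(round(a)) for a in v),1,col,-1)
    return im
t=ov('top6',330,190,200,150,2);s=ov('side6',220,130,200,150,2);w=ov('wrist6',120,140,400,300,1)
cv2.imwrite('pics/v10.png',np.vstack([np.hstack([t,s]),np.hstack([w,ov('top6',330,190,100,75,4)])]))
```

```text
(no output)
```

View pics/v10.png

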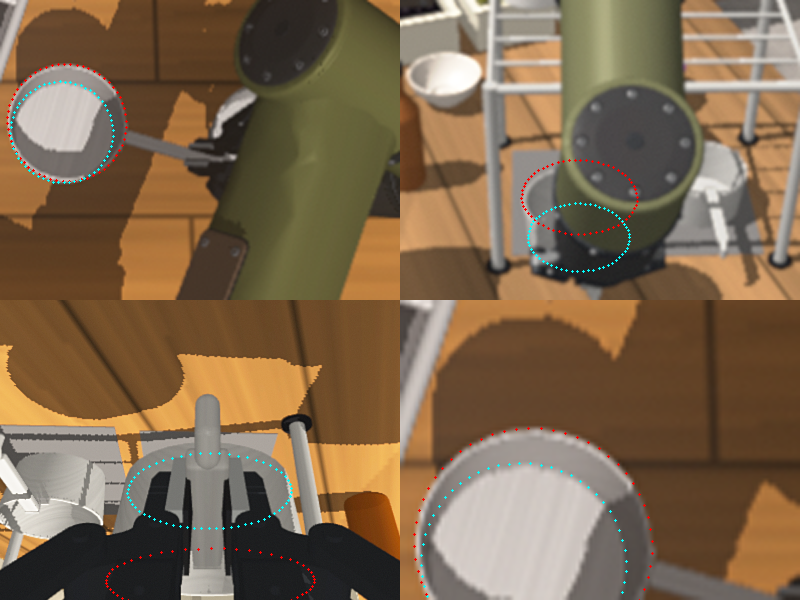

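The picture shows the medium pan held level, with the fitted rim (red) matching in both top and side views. I'll move it over the large pan with its handle turned to −97°.

```bash
cat >> h.py <<'E'
def pan(c,z,phi):
    T=np.eye(4);T[:3,:3]=Ro.from_euler('z',phi,degrees=True).as_matrix();T[:3,3]=[c[0],c[1],z];return T
E
python3 - <<'E'
from h import *
L=lambda n:pickle.load(open(n+'.pkl','rb'));T,S=L('top'),L('side')
print(fit([T],[.482,-.2766,0,0,0],.068,.06,-158,[0,1]),fit([S],[.482,-.2766,0,0,0],.068,.06,-158,[0,1]))
print(fit([L('top6')],[.4758,-.023,.1265,0,0],.0635,.06,-107,[0,1]))
A=cur();M=np.linalg.inv(pan((.4758,-.0233),.1265,-107))@A;np.save('M.npy',M)
P=plan(A,pan((.4818,-.2764),.12,-97)@M,ms=.035);print(P)
plan(P,pan((.4818,-.2764),.085,-97)@M)
E
```

```text
(array([ 0.4809, -0.2773,  0.    ,  0.    ,  0.    ]), np.float64(15.907485322855665), [0.9833333333333333]) (array([ 0.4813, -0.2747,  0.    ,  0.    ,  0.    ]), np.float64(20.603566508963045), [0.9666666666666667])
(array([ 0.4758, -0.0227,  0.1265,  0.    ,  0.    ]), np.float64(8.769109668684736), [1.0])
8 x [0.654, -0.252, -0.404, -0.085, 0.0, -0.131] end [ 0.4697 -0.3971  0.1569] mid [ 0.4544 -0.3013  0.1593]
[[-0.0971 -0.9934  0.0609  0.4697]
 [-0.8314  0.1146  0.5437 -0.3971]
 [-0.5471  0.0022 -0.8371  0.1569]
 [ 0.      0.      0.      1.    ]]
2 x [0.239, -0.001, 0.367, -0.002, 0.002, 0.001] end [ 0.4698 -0.397   0.1219] mid [ 0.4698 -0.397   0.1219]
```

Emit:
send_rows(
  series=[
    [[0.654, -0.252, -0.404, -0.085, 0, -0.131], [0.654, -0.252, -0.404, -0.085, 0, -0.131], [0.654, -0.252, -0.404, -0.085, 0, -0.131], [0.654, -0.252, -0.404, -0.085, 0, -0.131]],
  ],
)

```text
time_s: 9.5
eef_pos: [0.4512, -0.2707, 0.1608]
ee_rot: [[-0.168, -0.98, 0.109], [-0.82, 0.2, 0.536], [-0.547, 0.001, -0.837]]
force: [0.5, 0.5, -3.5]
opening: 0.0106
finger_force: 108.8
```

Emit:
send_rows(
  series=[
    [[0.654, -0.252, -0.404, -0.085, 0, -0.131], [0.654, -0.252, -0.404, -0.085, 0, -0.131], [0.654, -0.252, -0.404, -0.085, 0, -0.131], [0.654, -0.252, -0.404, -0.085, 0, -0.131], [0, 0, 0, 0, 0, 0]],
  ],
)

```text
time_s: 10.0
eef_pos: [0.4701, -0.4002, 0.1532]
ee_rot: [[-0.101, -0.993, 0.06], [-0.829, 0.118, 0.546], [-0.549, 0.006, -0.836]]
force: [-0.6, 0.2, -5.9]
opening: 0.0108
finger_force: 108.7
```

Emit:
send_rows(
  series=[
    [[0.239, 0, 0.367, 0, 0, 0], [0.239, 0, 0.367, 0, 0, 0], [0, 0, 0, 0, 0, 0], [0, 0, 0, 0, 0, 0]],
  ],
)

```text
time_s: 10.4
eef_pos: [0.4699, -0.3966, 0.1235]
ee_rot: [[-0.096, -0.993, 0.062], [-0.832, 0.114, 0.543], [-0.547, 0.001, -0.837]]
force: [-0.2, -0.4, -3.6]
opening: 0.0108
finger_force: 109.0
```

```bash
cat > hov.py <<'E'
from h import *
import sys
from workcell import viewer,read_state
s=read_state();print({k:np.round(s[k],4) for k in('eef_pos','ee_rot','force','moment','opening')})
A=cur();M=np.load('M.npy');Pn=A@np.linalg.inv(M);print('pan pred',Pn[:3,3],'axis',Pn[:3,2])
R=float(sys.argv[1]);p0=[*Pn[:3,3],0,0]
c={n:viewer.read_camera(n) for n in('top','side')}
pickle.dump(c,open('hov.pkl','wb'))
for n in c: print(n,*fit([c[n]],p0,R,.06,-97,[0,1],prior=.02))
print('both',*fit(list(c.values()),p0,R,.06,-97,[0,1,2],prior=.02))
print('both tilt',*fit(list(c.values()),p0,R,.06,-97,[0,1,2,3],prior=.02))
E
python3 hov.py .0635
```

```text
{'eef_pos': array([ 0.4699, -0.3966,  0.1235]), 'ee_rot': array([[-0.0959, -0.9935,  0.0618],
       [-0.8317,  0.1141,  0.5434],
       [-0.5469,  0.0007, -0.8372]]), 'force': array([-0.1962, -0.4219, -3.5645]), 'moment': array([-2.9555,  0.3782,  0.0285]), 'opening': np.float64(0.0108)}
pan pred [ 0.4821 -0.276   0.0866] axis [-0.0021  0.0001  1.    ]
top [ 0.4817 -0.2748  0.0866  0.      0.    ] 27.489679398989793 [0.9416666666666667]
side [ 0.4797 -0.2811  0.0866  0.      0.    ] 48.51341399659721 [0.8333333333333334]
both [ 0.4827 -0.2765  0.0804  0.      0.    ] 77.34082928357098 [0.925, 0.8666666666666667]
both tilt [ 0.4824 -0.278   0.0812  0.0263  0.    ] 73.67737957023203 [0.925, 0.8666666666666667]
```

Run:
```python
from h import *
c=pickle.load(open('hov.pkl','rb'));c=list(c.values())
for b in(0,.003):
  for t in np.arange(-.02,.1,.02):
    p,cost,f=fit(c,[.482,-.276,.0866+b-.146*t,t,0],.0635,.06,-97,[0,1],prior=.02);print(b,round(t,3),p,round(cost,1),f)
```

```text
0 -0.02 [ 0.4815 -0.2747  0.0895 -0.02    0.    ] 171.2 [0.8666666666666667, 0.45]
0 0.0 [ 0.4816 -0.2764  0.0866  0.      0.    ] 123.2 [0.9, 0.5666666666666667]
0 0.02 [ 0.4818 -0.2779  0.0837  0.02    0.    ] 85.1 [0.9083333333333333, 0.875]
0 0.04 [ 0.4825 -0.2785  0.0808  0.04    0.    ] 74.5 [0.9416666666666667, 0.85]
0 0.06 [ 0.484  -0.2759  0.0778  0.06    0.    ] 85.5 [0.8166666666666667, 0.825]
0 0.08 [ 0.484  -0.2759  0.0749  0.08    0.    ] 99.8 [0.7916666666666666, 0.7666666666666667]
0.003 -0.02 [ 0.4808 -0.2748  0.0925 -0.02    0.    ] 218.9 [0.7583333333333333, 0.44166666666666665]
0.003 0.0 [ 0.4813 -0.2759  0.0896  0.      0.    ] 165.5 [0.8583333333333333, 0.4583333333333333]
0.003 0.02 [ 0.4814 -0.2775  0.0867  0.02    0.    ] 116.0 [0.9, 0.5416666666666666]
0.003 0.04 [ 0.4818 -0.2789  0.0838  0.04    0.    ] 81.8 [0.9166666666666666, 0.875]
0.003 0.06 [ 0.4827 -0.2792  0.0808  0.06    0.    ] 79.7 [0.925, 0.85]
0.003 0.08 [ 0.4838 -0.2766  0.0779  0.08    0.    ] 89.2 [0.825, 0.8166666666666667]
```

Fits show a droop of about 0.04 rad. I'll level it by tilting the tool, centre it and come down to rim height.

Run:
```python
from h import *
A=cur();f=np.radians(-97);d=np.array([np.cos(f),np.sin(f),0]);m=np.array([-d[1],d[0],0])
Pn=pan((.4823,-.2782),.0806,-97);Pn[:3,:3]=Ro.from_rotvec(-m*.042).as_matrix()@Pn[:3,:3]
M=np.linalg.inv(Pn)@A;np.save('M.npy',M);c=(.4812,-.2768)
P=plan(A,pan(c,.070,-97)@M,n=3);print(P)
P=plan(P,pan(c,.02,-97)@M,n=4)
```

```text
3 x [0.076, 0.011, 0.106, 0.001, -0.1, -0.0] end [ 0.4691 -0.3978  0.1095] mid [ 0.4696 -0.3977  0.1148]
[[-0.092  -0.9934  0.0682  0.4691]
 [-0.8096  0.1145  0.5757 -0.3978]
 [-0.5798 -0.0023 -0.8148  0.1095]
 [ 0.      0.      0.      1.    ]]
4 x [0.181, 0.001, 0.255, -0.0, -0.0, -0.0] end [ 0.4691 -0.3977  0.0595] mid [ 0.4691 -0.3977  0.072 ]
```

Emit:
send_rows(
  series=[
    [[0.076, 0.011, 0.106, 0, -0.1, 0], [0.076, 0.011, 0.106, 0, -0.1, 0], [0.076, 0.011, 0.106, 0, -0.1, 0], [0, 0, 0, 0, 0, 0], [0, 0, 0, 0, 0, 0]],
  ],
)

```text
time_s: 11.0
eef_pos: [0.4687, -0.3981, 0.1077]
ee_rot: [[-0.094, -0.993, 0.067], [-0.808, 0.115, 0.577], [-0.581, 0.0, -0.814]]
force: [0.2, 0.4, -4.6]
opening: 0.0109
finger_force: 108.7
```

```bash
python3 hov.py .0635
python3 - <<'E'
from h import *
A=cur();M=np.load('M.npy');z0=(A@np.linalg.inv(M))[2,3]
c=list(pickle.load(open('hov.pkl','rb')).values())
for t in(-.04,-.02,0,.02,.04):
    print(t,*fit(c,[.4812,-.2768,z0-.146*t+.0015,t,0],.0635,.06,-97,[0,1],prior=.02))
E
```

```text
{'eef_pos': array([ 0.4687, -0.3981,  0.1077]), 'ee_rot': array([[-0.0939, -0.9933,  0.0666],
       [-0.8083,  0.1152,  0.5775],
       [-0.5813,  0.0004, -0.8137]]), 'force': array([ 0.2044,  0.407 , -4.5937]), 'moment': array([-2.9641,  0.3992, -0.0203]), 'opening': np.float64(0.0109)}
pan pred [ 0.4807 -0.277   0.0684] axis [ 0.0024 -0.0021  1.    ]
top [ 0.4816 -0.2724  0.0684  0.      0.    ] 59.20140794135915 [0.6666666666666666]
side [ 0.4813 -0.277   0.0684  0.      0.    ] 59.56222491514097 [0.8583333333333333]
both [ 0.4825 -0.2739  0.0652  0.      0.    ] 123.56478704850107 [0.6666666666666666, 0.8583333333333333]
both tilt [ 0.4823 -0.2753  0.0665  0.036   0.    ] 122.75519131841861 [0.7166666666666667, 0.8083333333333333]
-0.04 [ 0.4799 -0.2756  0.0764 -0.04    0.    ] 227.5357366512693 [0.6833333333333333, 0.4666666666666667]
-0.02 [ 0.48   -0.2769  0.0735 -0.02    0.    ] 182.28234631733955 [0.675, 0.7583333333333333]
0 [ 0.4806 -0.2774  0.0706  0.      0.    ] 152.07538480489436 [0.6916666666666667, 0.8666666666666667]
0.02 [ 0.4821 -0.275   0.0677  0.02    0.    ] 126.13341039875911 [0.725, 0.8083333333333333]
0.04 [ 0.4826 -0.2752  0.0648  0.04    0.    ] 125.00087934241643 [0.675, 0.7916666666666666]
```

Emit:
send_rows(
  series=[
    [[0.18, 0, 0.255, 0, 0, 0], [0.18, 0, 0.255, 0, 0, 0], [0, 0, 0, 0, 0, 0]],
  ],
)

```text
time_s: 11.4
eef_pos: [0.4682, -0.3965, 0.0799]
ee_rot: [[-0.095, -0.993, 0.064], [-0.806, 0.115, 0.58], [-0.584, 0.003, -0.812]]
force: [-0.8, 0.1, -4.3]
opening: 0.0104
finger_force: 108.8
```

Emit:
send_rows(
  series=[
    [[0.09, 0, 0.128, 0, 0, 0], [0.09, 0, 0.128, 0, 0, 0], [0, 0, 0, 0, 0, 0]],
  ],
)

```text
time_s: 11.7
eef_pos: [0.4687, -0.3973, 0.0696]
ee_rot: [[-0.094, -0.993, 0.066], [-0.808, 0.115, 0.578], [-0.582, 0.001, -0.813]]
force: [0.1, 0.7, -4.4]
opening: 0.0105
finger_force: 108.6
```

Emit:
send_rows(
  series=[
    [[0.06, 0, 0.09, 0, 0, 0], [0.06, 0, 0.09, 0, 0, 0], [0, 0, 0, 0, 0, 0]],
  ],
)

```text
time_s: 12.0
eef_pos: [0.4688, -0.3971, 0.0614]
ee_rot: [[-0.094, -0.993, 0.067], [-0.808, 0.115, 0.578], [-0.581, 0.0, -0.814]]
force: [0.3, 0.0, -4.5]
opening: 0.0109
finger_force: 108.6
```

```bash
python3 hov.py .0635
```

```text
{'eef_pos': array([ 0.4688, -0.3971,  0.0614]), 'ee_rot': array([[-0.0935, -0.9934,  0.0665],
       [-0.8082,  0.1148,  0.5776],
       [-0.5815,  0.0003, -0.8136]]), 'force': array([ 0.3243,  0.013 , -4.4644]), 'moment': array([-2.9607,  0.4075, -0.0341]), 'opening': np.float64(0.0109)}
pan pred [ 0.4808 -0.2761  0.0221] axis [ 0.0023 -0.0022  1.    ]
top [ 0.4831 -0.2714  0.0221  0.      0.    ] 142.92820730596748 [0.6583333333333333]
side [ 0.4834 -0.2761  0.0221  0.      0.    ] 28.537325480181877 [0.9166666666666666]
both [ 0.4847 -0.2733  0.0189  0.      0.    ] 176.84457338040247 [0.6666666666666666, 0.9083333333333333]
both tilt [ 0.4844 -0.2736  0.019   0.0106  0.    ] 176.53934590412757 [0.675, 0.8916666666666667]
```

Emit:
send_rows(
  series=[
    [[0.044, 0, 0.061, 0, 0, 0], [0.044, 0, 0.061, 0, 0, 0], [0, 0, 0, 0, 0, 0]],
  ],
)

```text
time_s: 12.4
eef_pos: [0.4688, -0.3972, 0.0555]
ee_rot: [[-0.094, -0.993, 0.067], [-0.808, 0.115, 0.578], [-0.581, 0.0, -0.814]]
force: [0.5, 0.9, -4.9]
opening: 0.0106
finger_force: 108.8
```

Emit:
send_rows(
  series=[
    [[0.044, 0, 0.061, 0, 0, 0], [0, 0, 0, 0, 0, 0]],
  ],
)

```text
time_s: 12.6
eef_pos: [0.4689, -0.3973, 0.0526]
ee_rot: [[-0.093, -0.993, 0.067], [-0.808, 0.115, 0.577], [-0.581, 0.0, -0.814]]
force: [-0.7, 0.6, -4.0]
opening: 0.0107
finger_force: 108.6
```

Emit:
send_rows(
  series=[
    [[0.029, 0, 0.041, 0, 0, 0], [0, 0, 0, 0, 0, 0]],
  ],
)

```text
time_s: 12.8
eef_pos: [0.4689, -0.3974, 0.0508]
ee_rot: [[-0.093, -0.993, 0.067], [-0.809, 0.115, 0.577], [-0.581, -0.0, -0.814]]
force: [-0.1, 0.2, -4.8]
opening: 0.0106
finger_force: 108.8
```

Emit:
send_rows(
  series=[
    [[0.029, 0, 0.041, 0, 0, 0], [0, 0, 0, 0, 0, 0]],
  ],
)

```text
time_s: 13.0
eef_pos: [0.469, -0.3973, 0.0488]
ee_rot: [[-0.093, -0.993, 0.067], [-0.809, 0.115, 0.577], [-0.581, -0.0, -0.814]]
force: [0.3, 0.8, -3.8]
opening: 0.0107
finger_force: 108.7
```

Emit:
send_rows(
  series=[
    [[0.022, 0, 0.03, 0, 0, 0], [0, 0, 0, 0, 0, 0]],
  ],
)

```text
time_s: 13.2
eef_pos: [0.469, -0.3974, 0.0474]
ee_rot: [[-0.093, -0.993, 0.067], [-0.809, 0.115, 0.577], [-0.581, -0.0, -0.814]]
force: [-1.3, 0.2, -5.2]
opening: 0.0107
finger_force: 108.8
```

Emit:
send_rows(
  series=[
    [[0.015, 0, 0.02, 0, 0, 0], [0, 0, 0, 0, 0, 0]],
  ],
)

```text
time_s: 13.4
eef_pos: [0.469, -0.3975, 0.0465]
ee_rot: [[-0.093, -0.993, 0.067], [-0.809, 0.115, 0.577], [-0.581, -0.0, -0.814]]
force: [-0.3, 0.1, -3.8]
opening: 0.0109
finger_force: 108.8
```

Emit:
send_rows(
  series=[
    [[0.015, 0, 0.02, 0, 0, 0], [0, 0, 0, 0, 0, 0]],
  ],
)

```text
time_s: 13.6
eef_pos: [0.469, -0.3975, 0.0455]
ee_rot: [[-0.093, -0.993, 0.067], [-0.809, 0.115, 0.577], [-0.581, -0.0, -0.814]]
force: [0.9, 0.5, -4.0]
opening: 0.0109
finger_force: 108.8
```

Emit:
send_rows(
  series=[
    [[0.015, 0, 0.02, 0, 0, 0], [0, 0, 0, 0, 0, 0]],
  ],
)

```text
time_s: 13.8
eef_pos: [0.4689, -0.3975, 0.0444]
ee_rot: [[-0.093, -0.993, 0.067], [-0.809, 0.115, 0.577], [-0.581, -0.0, -0.814]]
force: [-0.7, -0.1, -4.2]
opening: 0.0106
finger_force: 108.8
```

Emit:
send_rows(
  series=[
    [[0.015, 0, 0.02, 0, 0, 0], [0, 0, 0, 0, 0, 0]],
  ],
)

```text
time_s: 14.0
eef_pos: [0.4689, -0.3975, 0.0435]
ee_rot: [[-0.093, -0.993, 0.067], [-0.809, 0.115, 0.577], [-0.581, -0.0, -0.814]]
force: [-0.1, -0.4, -4.1]
opening: 0.0107
finger_force: 108.8
```

```bash
python3 hov.py .0635
```

```text
{'eef_pos': array([ 0.4689, -0.3975,  0.0435]), 'ee_rot': array([[-0.0932, -0.9934,  0.0669],
       [-0.8086,  0.1147,  0.5771],
       [-0.581 , -0.0003, -0.8139]]), 'force': array([-0.0858, -0.3781, -4.0625]), 'moment': array([-2.946 ,  0.3922, -0.0399]), 'opening': np.float64(0.0107)}
pan pred [ 0.481  -0.2765  0.0041] axis [ 0.0017 -0.0016  1.    ]
top [ 0.4861 -0.2769  0.0041  0.      0.    ] 19.250027843992353 [0.9666666666666667]
side [ 0.4824 -0.2741  0.0041  0.      0.    ] 39.34432790236848 [0.8333333333333334]
both [ 0.4847 -0.2766  0.0056  0.      0.    ] 68.01504348518968 [0.9333333333333333, 0.8]
both tilt [ 0.485  -0.2762  0.0052 -0.0067  0.    ] 67.74643662202612 [0.9416666666666667, 0.8]
```

Nearly home. I'll keep going 1 mm at a time until contact.

Emit:
send_rows(
  series=[
    [[0.015, 0, 0.02, 0, 0, 0], [0, 0, 0, 0, 0, 0]],
  ],
)

```text
time_s: 14.3
eef_pos: [0.469, -0.3978, 0.0429]
ee_rot: [[-0.093, -0.993, 0.067], [-0.809, 0.115, 0.577], [-0.58, -0.001, -0.814]]
force: [0.8, 0.1, -2.6]
opening: 0.0107
finger_force: 109.0
```

Emit:
send_rows(
  series=[
    [[0.015, 0, 0.02, 0, 0, 0], [0, 0, 0, 0, 0, 0]],
  ],
)

```text
time_s: 14.5
eef_pos: [0.469, -0.3982, 0.0424]
ee_rot: [[-0.093, -0.993, 0.068], [-0.809, 0.115, 0.576], [-0.58, -0.001, -0.815]]
force: [0.5, -2.6, 1.2]
opening: 0.0104
finger_force: 109.3
```

```bash
python3 hov.py .0635 | head -2 | cut -c1-400
```

```text
{'eef_pos': array([ 0.469 , -0.3982,  0.0424]), 'ee_rot': array([[-0.0929, -0.9934,  0.0676],
       [-0.8094,  0.1149,  0.5759],
```

Contact at the expected height: the force has gone from −4 N to +1 N. I'll let go and back out along the tool axis.

Emit:
send_rows(
  series=[
    [[0, 0, 0, 0, 0, 0], [0, 0, 0, 0, 0, 0], [0, 0, 0, 0, 0, 0], [0, 0, 0, 0, 0, 0]],
  ],
  claw=150,
)

```text
time_s: 15.0
eef_pos: [0.469, -0.3973, 0.0415]
ee_rot: [[-0.093, -0.993, 0.067], [-0.808, 0.114, 0.577], [-0.581, -0.0, -0.814]]
force: [-0.4, 0.0, -0.3]
opening: 0.0353
finger_force: 0.0
```

Emit:
send_rows(
  series=[
    [[0, 0, -0.4, 0, 0, 0], [0, 0, -0.7, 0, 0, 0], [0, 0, -0.7, 0, 0, 0], [0, 0, -0.7, 0, 0, 0], [0, 0, -0.7, 0, 0, 0]],
  ],
)

```text
time_s: 15.5
eef_pos: [0.4603, -0.4718, 0.1468]
ee_rot: [[-0.093, -0.993, 0.067], [-0.809, 0.114, 0.577], [-0.581, -0.0, -0.814]]
force: [0.2, -1.1, 0.2]
opening: 0.0352
finger_force: 0.0
```

Run:
```python
from h import *
from workcell import viewer
c={n:viewer.read_camera(n) for n in('top','side')};pickle.dump(c,open('rel.pkl','wb'))
for nm,R,z,ph in(('med',.0635,.003,-97),('large',.068,0,-158)):
  for n in c: print(nm,n,*fit([c[n]],[.482,-.2766,z,0,0],R,.06,ph,[0,1],prior=.02))
  print(nm,'both',*fit(list(c.values()),[.482,-.2766,z,0,0],R,.06,ph,[0,1,2,3,4],prior=.02))
W=viewer.read_camera('wrist');pickle.dump((cur(),W),open('w7.pkl','wb'))
```

```text
med top [ 0.483  -0.2725  0.003   0.      0.    ] 178.74307929185366 [0.5916666666666667]
med side [ 0.4832 -0.2732  0.003   0.      0.    ] 80.76632839396152 [0.6833333333333333]
med both [ 0.4831 -0.2737  0.0034  0.0158  0.0097] 259.11832209883096 [0.5916666666666667, 0.6666666666666666]
large top [ 0.4818 -0.2769  0.      0.      0.    ] 145.30906422920216 [0.8]
large side [ 0.4809 -0.2764  0.      0.      0.    ] 23.168730198054654 [0.9083333333333333]
large both [ 0.4811 -0.276   0.0007 -0.0084 -0.0128] 168.0091001327369 [0.7916666666666666, 0.9166666666666666]
```

```bash
cat > nest.py <<'E'
from h import *
from scipy.ndimage import map_coordinates as mc
def scan(c,xy,R,phi,zs):
    D=[]
    for n in c:
        g=cv2.cvtColor(cv2.resize(c[n]['pixels'],None,fx=3,fy=3,interpolation=cv2.INTER_CUBIC),cv2.COLOR_RGB2GRAY)
        D.append(cv2.distanceTransform(255-cv2.Canny(cv2.GaussianBlur(g,(0,0),1.5),30,70),cv2.DIST_L2,5)/3)
    for z in zs:
        def res(q):
            o=[]
            for (n,k),d in zip(c.items(),D):
                for r in(R,R-.0025):
                    u=3*proj(k,circ([q[0],q[1],z,q[2],q[3]],r,.06,phi))+1
                    o.append(np.minimum(mc(d,[u[:,1],u[:,0]],order=1),3))
            return np.concatenate(o+[(q[:2]-xy)/.005,q[2:]/.02])
        b=min((least_squares(res,np.r_[np.array(xy)+s,0,0],loss='soft_l1',f_scale=.5,diff_step=1e-3,x_scale=.01) for s in([0,0],[.002,0],[-.002,0],[0,.002],[0,-.002])),key=lambda s:s.cost)
        print(z,b.x,round(b.cost,1))
E
python3 - <<'E'
from nest import *
c=pickle.load(open('rel.pkl','rb'))
print('large');scan(c,(.4815,-.2766),.068,-158,(-.004,0,.004))
print('med');scan(c,(.4815,-.2766),.0635,-97,(0,.003,.006,.009,.012))
E
```

```text
large
-0.004 [ 0.4865 -0.2739 -0.0636  0.0064] 274.4
0 [ 0.4845 -0.2758 -0.0422  0.0001] 263.5
0.004 [ 0.4813 -0.2776  0.0144  0.0202] 272.1
med
0 [ 0.4884 -0.2753 -0.0075  0.0117] 317.2
0.003 [ 0.4871 -0.2756 -0.001   0.0148] 302.6
0.006 [ 0.4861 -0.2765  0.0111  0.0246] 303.5
0.009 [ 0.4838 -0.2783  0.0076  0.0111] 310.9
0.012 [ 0.4815 -0.2797  0.0042  0.0058] 313.4
```

The image fits agree with home, though not sharply. A wrongly seated pan could not be mended later, so I'll check by touch: shut fingers press lightly on both handle bars, whose tops should differ by 3 mm.

Run:
```python
from h import *
A=cur();B=A.copy();B[:3,3]=[.474,-.345,.115];P=plan(A,B)
C=P.copy();C[2,3]-=.02;plan(P,C,n=1)
print((A[:3,:3].T@[0,0,-.001]/.04).round(4),(A[:3,:3].T@[-.0825,.0475,.0]/.04/4).round(3))
```

```text
5 x [-0.43, 0.007, 0.504, 0.0, 0.0, -0.0] end [ 0.4741 -0.345   0.1149] mid [ 0.4686 -0.3961  0.1279]
1 x [0.29, 0.001, 0.408, 0.0, 0.0, -0.0] end [ 0.4741 -0.345   0.0949] mid [ 0.4741 -0.345   0.0949]
[0.0145 0.0001 0.0204] [-0.193  0.547  0.135]
```

Emit:
send_rows(
  series=[
    [[-0.43, 0.007, 0.504, 0, 0, 0], [-0.43, 0.007, 0.504, 0, 0, 0], [-0.43, 0.007, 0.504, 0, 0, 0], [-0.43, 0.007, 0.504, 0, 0, 0], [-0.43, 0.007, 0.504, 0, 0, 0]],
  ],
  claw=255,
)

```text
time_s: 16.15
eef_pos: [0.4735, -0.3415, 0.1123]
ee_rot: [[-0.093, -0.993, 0.066], [-0.808, 0.114, 0.578], [-0.582, 0.001, -0.813]]
force: [0.5, 0.3, 1.0]
opening: 0.0002
finger_force: 0.0
```

Emit:
send_rows(
  series=[
    [[0.145, 0, 0.204, 0, 0, 0], [0.145, 0, 0.204, 0, 0, 0], [0, 0, 0, 0, 0, 0]],
  ],
)

```text
time_s: 16.45
eef_pos: [0.473, -0.3428, 0.0911]
ee_rot: [[-0.095, -0.993, 0.065], [-0.807, 0.115, 0.579], [-0.583, 0.003, -0.813]]
force: [0.3, 0.7, 0.1]
opening: -0.0002
finger_force: 0.0
```

Emit:
send_rows(
  series=[
    [[0.072, 0, 0.102, 0, 0, 0], [0.072, 0, 0.102, 0, 0, 0], [0, 0, 0, 0, 0, 0]],
  ],
)

```text
time_s: 16.75
eef_pos: [0.4735, -0.3436, 0.0827]
ee_rot: [[-0.094, -0.993, 0.067], [-0.808, 0.115, 0.578], [-0.582, 0.001, -0.813]]
force: [-0.1, -0.0, -0.5]
opening: -0.0002
finger_force: 0.0
```

Emit:
send_rows(
  series=[
    [[0.044, 0, 0.061, 0, 0, 0], [0, 0, 0, 0, 0, 0]],
  ],
)

```text
time_s: 16.95
eef_pos: [0.4737, -0.3436, 0.0804]
ee_rot: [[-0.093, -0.993, 0.067], [-0.809, 0.115, 0.577], [-0.581, -0.0, -0.814]]
force: [-0.1, 0.6, -0.3]
opening: 0.0004
finger_force: 0.0
```

Emit:
send_rows(
  series=[
    [[0.044, 0, 0.061, 0, 0, 0], [0, 0, 0, 0, 0, 0]],
  ],
)

```text
time_s: 17.15
eef_pos: [0.4737, -0.3434, 0.0773]
ee_rot: [[-0.093, -0.993, 0.067], [-0.808, 0.115, 0.577], [-0.581, -0.0, -0.814]]
force: [-0.8, -0.6, -0.9]
opening: -0.0003
finger_force: 0.0
```

Emit:
send_rows(
  series=[
    [[0.036, 0, 0.051, 0, 0, 0], [0, 0, 0, 0, 0, 0]],
  ],
)

```text
time_s: 17.35
eef_pos: [0.4737, -0.3434, 0.0748]
ee_rot: [[-0.093, -0.993, 0.067], [-0.808, 0.115, 0.577], [-0.581, -0.0, -0.814]]
force: [-0.5, -0.4, 0.2]
opening: -0.0001
finger_force: 0.0
```

Emit:
send_rows(
  series=[
    [[0.029, 0, 0.041, 0, 0, 0], [0, 0, 0, 0, 0, 0]],
  ],
)

```text
time_s: 17.55
eef_pos: [0.4737, -0.3434, 0.0729]
ee_rot: [[-0.093, -0.993, 0.067], [-0.809, 0.115, 0.577], [-0.581, -0.0, -0.814]]
force: [-0.1, -0.2, 0.2]
opening: 0.0003
finger_force: 0.0
```

Emit:
send_rows(
  series=[
    [[0.022, 0, 0.031, 0, 0, 0], [0, 0, 0, 0, 0, 0]],
  ],
)

```text
time_s: 17.75
eef_pos: [0.4738, -0.3434, 0.0714]
ee_rot: [[-0.093, -0.993, 0.067], [-0.809, 0.115, 0.577], [-0.581, -0.0, -0.814]]
force: [0.2, 0.2, -0.5]
opening: -0.0001
finger_force: 0.0
```

Emit:
send_rows(
  series=[
    [[0.022, 0, 0.031, 0, 0, 0], [0, 0, 0, 0, 0, 0]],
  ],
)

```text
time_s: 17.95
eef_pos: [0.4737, -0.3434, 0.0699]
ee_rot: [[-0.093, -0.993, 0.067], [-0.809, 0.115, 0.577], [-0.581, -0.0, -0.814]]
force: [0.0, 0.1, -0.8]
opening: -0.0
finger_force: 0.0
```

Emit:
send_rows(
  series=[
    [[0.022, 0, 0.031, 0, 0, 0], [0, 0, 0, 0, 0, 0]],
  ],
)

```text
time_s: 18.15
eef_pos: [0.4738, -0.3434, 0.0684]
ee_rot: [[-0.093, -0.993, 0.067], [-0.809, 0.115, 0.577], [-0.581, -0.0, -0.814]]
force: [0.1, -0.1, 0.2]
opening: 0.0001
finger_force: 0.0
```

Emit:
send_rows(
  series=[
    [[0.022, 0, 0.031, 0, 0, 0], [0, 0, 0, 0, 0, 0]],
  ],
)

```text
time_s: 18.35
eef_pos: [0.4737, -0.3434, 0.0669]
ee_rot: [[-0.093, -0.993, 0.067], [-0.809, 0.115, 0.577], [-0.581, -0.0, -0.814]]
force: [0.3, 0.9, -0.5]
opening: 0.0001
finger_force: 0.0
```

Emit:
send_rows(
  series=[
    [[0.022, 0, 0.031, 0, 0, 0], [0, 0, 0, 0, 0, 0]],
  ],
)

```text
time_s: 18.55
eef_pos: [0.4738, -0.3434, 0.0653]
ee_rot: [[-0.093, -0.993, 0.067], [-0.809, 0.115, 0.577], [-0.581, -0.0, -0.814]]
force: [1.0, 0.8, -0.2]
opening: -0.0002
finger_force: 0.0
```

Emit:
send_rows(
  series=[
    [[0.022, 0, 0.031, 0, 0, 0], [0, 0, 0, 0, 0, 0]],
  ],
)

```text
time_s: 18.75
eef_pos: [0.4737, -0.3434, 0.0638]
ee_rot: [[-0.093, -0.993, 0.067], [-0.809, 0.115, 0.577], [-0.581, -0.0, -0.814]]
force: [-0.6, -0.1, -0.8]
opening: 0.0003
finger_force: 0.0
```

Emit:
send_rows(
  series=[
    [[0.022, 0, 0.031, 0, 0, 0], [0, 0, 0, 0, 0, 0]],
  ],
)

```text
time_s: 18.95
eef_pos: [0.4737, -0.3434, 0.0623]
ee_rot: [[-0.093, -0.993, 0.067], [-0.809, 0.115, 0.577], [-0.581, -0.0, -0.814]]
force: [-0.1, 0.0, 0.7]
opening: 0.0
finger_force: 0.0
```

Emit:
send_rows(
  series=[
    [[0.022, 0, 0.031, 0, 0, 0], [0, 0, 0, 0, 0, 0]],
  ],
)

```text
time_s: 19.15
eef_pos: [0.4738, -0.3434, 0.0608]
ee_rot: [[-0.093, -0.993, 0.067], [-0.809, 0.115, 0.577], [-0.581, -0.0, -0.814]]
force: [0.1, 0.3, 0.5]
opening: 0.0001
finger_force: 0.0
```

Emit:
send_rows(
  series=[
    [[0.022, 0, 0.031, 0, 0, 0], [0, 0, 0, 0, 0, 0]],
  ],
)

```text
time_s: 19.35
eef_pos: [0.4738, -0.3434, 0.0593]
ee_rot: [[-0.093, -0.993, 0.067], [-0.809, 0.115, 0.577], [-0.581, -0.0, -0.814]]
force: [-0.0, 0.1, 0.2]
opening: 0.0001
finger_force: 0.0
```

Emit:
send_rows(
  series=[
    [[0.022, 0, 0.031, 0, 0, 0], [0, 0, 0, 0, 0, 0]],
  ],
)

```text
time_s: 19.55
eef_pos: [0.4739, -0.3437, 0.0589]
ee_rot: [[-0.092, -0.993, 0.067], [-0.809, 0.114, 0.576], [-0.58, -0.001, -0.814]]
force: [-0.3, 0.4, 4.3]
opening: 0.0001
finger_force: 2.2
```

Emit:
send_rows(
  series=[
    [[0.022, 0, 0.031, 0, 0, 0], [0, 0, 0, 0, 0, 0]],
  ],
)

```text
time_s: 19.75
eef_pos: [0.4739, -0.3445, 0.0583]
ee_rot: [[-0.092, -0.993, 0.068], [-0.81, 0.114, 0.575], [-0.579, -0.002, -0.815]]
force: [-1.9, -1.9, 8.4]
opening: 0.0004
finger_force: 4.2
```

Emit:
send_rows(
  series=[
    [[0.022, 0, 0.031, 0, 0, 0], [0, 0, 0, 0, 0, 0]],
  ],
)

```text
time_s: 19.95
eef_pos: [0.4739, -0.3453, 0.0578]
ee_rot: [[-0.092, -0.993, 0.069], [-0.811, 0.115, 0.574], [-0.578, -0.003, -0.816]]
force: [-0.5, -3.0, 11.2]
opening: 0.0
finger_force: 5.9
```

Contact on the medium's bar is at TCP z ≈ 0.0590. Next, the large pan's bar.

Emit:
send_rows(
  series=[
    [[-0.181, 0, -0.255, 0, 0, 0], [-0.181, 0, -0.255, 0, 0, 0], [-0.193, 0.547, 0.135, 0, 0, 0], [-0.193, 0.547, 0.135, 0, 0, 0]],
  ],
)

```text
time_s: 20.35
eef_pos: [0.4324, -0.3195, 0.0806]
ee_rot: [[-0.092, -0.993, 0.067], [-0.809, 0.114, 0.577], [-0.581, -0.001, -0.814]]
force: [0.4, -0.5, 0.4]
opening: -0.0001
finger_force: 0.0
```

Emit:
send_rows(
  series=[
    [[-0.193, 0.547, 0.135, 0, 0, 0], [-0.193, 0.547, 0.135, 0, 0, 0], [0.12, 0, 0.169, 0, 0, 0], [0.12, 0, 0.169, 0, 0, 0], [0, 0, 0, 0, 0, 0]],
  ],
)

```text
time_s: 20.85
eef_pos: [0.3912, -0.2954, 0.0622]
ee_rot: [[-0.094, -0.993, 0.066], [-0.807, 0.115, 0.579], [-0.582, 0.001, -0.813]]
force: [0.7, -0.1, 0.2]
opening: -0.0
finger_force: 0.0
```

Emit:
send_rows(
  series=[
    [[0.022, 0, 0.031, 0, 0, 0], [0, 0, 0, 0, 0, 0]],
  ],
)

```text
time_s: 21.05
eef_pos: [0.3915, -0.2961, 0.0618]
ee_rot: [[-0.093, -0.993, 0.067], [-0.808, 0.115, 0.577], [-0.581, 0.0, -0.814]]
force: [-0.1, -0.0, 0.8]
opening: -0.0001
finger_force: 0.0
```

Emit:
send_rows(
  series=[
    [[0.022, 0, 0.031, 0, 0, 0], [0, 0, 0, 0, 0, 0]],
  ],
)

```text
time_s: 21.25
eef_pos: [0.3913, -0.296, 0.0605]
ee_rot: [[-0.093, -0.993, 0.067], [-0.809, 0.115, 0.577], [-0.581, -0.0, -0.814]]
force: [-0.7, -0.6, 0.2]
opening: -0.0001
finger_force: 0.0
```

Emit:
send_rows(
  series=[
    [[0.022, 0, 0.031, 0, 0, 0], [0, 0, 0, 0, 0, 0]],
  ],
)

```text
time_s: 21.45
eef_pos: [0.3911, -0.2959, 0.0589]
ee_rot: [[-0.093, -0.993, 0.067], [-0.809, 0.115, 0.577], [-0.581, -0.0, -0.814]]
force: [0.0, 0.7, -0.5]
opening: 0.0001
finger_force: 0.0
```

Emit:
send_rows(
  series=[
    [[0.022, 0, 0.031, 0, 0, 0], [0, 0, 0, 0, 0, 0]],
  ],
)

```text
time_s: 21.65
eef_pos: [0.3911, -0.2959, 0.0574]
ee_rot: [[-0.093, -0.993, 0.067], [-0.809, 0.115, 0.577], [-0.581, -0.0, -0.814]]
force: [0.8, -0.7, -0.6]
opening: 0.0001
finger_force: 0.0
```

Emit:
send_rows(
  series=[
    [[0.022, 0, 0.031, 0, 0, 0], [0, 0, 0, 0, 0, 0]],
  ],
)

```text
time_s: 21.85
eef_pos: [0.3912, -0.2961, 0.0562]
ee_rot: [[-0.093, -0.993, 0.067], [-0.809, 0.115, 0.577], [-0.581, -0.001, -0.814]]
force: [0.2, -0.4, 0.6]
opening: -0.0001
finger_force: 0.1
```

Emit:
send_rows(
  series=[
    [[0.015, 0, 0.02, 0, 0, 0], [0, 0, 0, 0, 0, 0]],
  ],
)

```text
time_s: 22.05
eef_pos: [0.3913, -0.2961, 0.056]
ee_rot: [[-0.092, -0.993, 0.067], [-0.809, 0.114, 0.577], [-0.581, -0.001, -0.814]]
force: [-1.0, 1.2, 4.2]
opening: 0.0001
finger_force: 2.5
```

The large's bar touches at 0.0561, 2.9 mm below the medium's, so the medium is fully home (3 mm). Now the small pan.

Run:
```python
from h import *
A=cur();c=(.704,.1115);phi=-107.5
B=A.copy();B[:3,3]=[.40,-.29,.20];P=plan(A,B,ms=.035)
P=plan(P,grasp(c,phi,33,.141,.075,.14),ms=.035)
print(P);P=plan(P,grasp(c,phi,33,.141,.075,-.028),ms=.03)
```

```text
5 x [-0.447, -0.041, -0.566, 0.0, -0.0, 0.0] end [ 0.4001 -0.29    0.2001] mid [ 0.3965 -0.2925  0.1424]
10 x [-0.48, -0.491, 0.399, 0.076, 0.031, 0.114] end [ 0.6416 -0.0858  0.1767] mid [ 0.5404 -0.1618  0.1874]
[[-0.2527 -0.9537  0.1633  0.6416]
 [-0.7996  0.3009  0.5196 -0.0858]
 [-0.5447  0.0007 -0.8386  0.1767]
 [ 0.      0.      0.      1.    ]]
6 x [0.0, -0.001, 0.699, 0.001, 0.0, -0.001] end [0.6693 0.0012 0.036 ] mid [ 0.6601 -0.0278  0.0829]
```

Emit:
send_rows(
  series=[
    [[-0.447, -0.041, -0.566, 0, 0, 0], [-0.447, -0.041, -0.566, 0, 0, 0], [-0.447, -0.041, -0.566, 0, 0, 0], [-0.447, -0.041, -0.566, 0, 0, 0], [-0.447, -0.041, -0.566, 0, 0, 0]],
  ],
  claw=100,
)

```text
time_s: 22.55
eef_pos: [0.4, -0.2898, 0.2002]
ee_rot: [[-0.093, -0.993, 0.067], [-0.809, 0.115, 0.577], [-0.581, -0.0, -0.814]]
force: [-0.1, 0.1, -0.3]
opening: 0.0519
finger_force: 0.0
```

Emit:
send_rows(
  series=[
    [[-0.48, -0.491, 0.399, 0.076, 0.031, 0.114], [-0.48, -0.491, 0.399, 0.076, 0.031, 0.114], [-0.48, -0.491, 0.399, 0.076, 0.031, 0.114], [-0.48, -0.491, 0.399, 0.076, 0.031, 0.114], [-0.48, -0.491, 0.399, 0.076, 0.031, 0.114]],
  ],
)

```text
time_s: 23.05
eef_pos: [0.5169, -0.1811, 0.1888]
ee_rot: [[-0.174, -0.978, 0.117], [-0.808, 0.21, 0.551], [-0.563, 0.001, -0.826]]
force: [-0.5, -0.4, -0.9]
opening: 0.0522
finger_force: 0.0
```

Emit:
send_rows(
  series=[
    [[-0.48, -0.491, 0.399, 0.076, 0.031, 0.114], [-0.48, -0.491, 0.399, 0.076, 0.031, 0.114], [-0.48, -0.491, 0.399, 0.076, 0.031, 0.114], [-0.48, -0.491, 0.399, 0.076, 0.031, 0.114], [-0.48, -0.491, 0.399, 0.076, 0.031, 0.114]],
  ],
)

```text
time_s: 23.55
eef_pos: [0.6426, -0.085, 0.1755]
ee_rot: [[-0.254, -0.953, 0.163], [-0.799, 0.302, 0.52], [-0.545, 0.001, -0.839]]
force: [0.6, -0.5, -0.1]
opening: 0.0519
finger_force: 0.0
```

Emit:
send_rows(
  series=[
    [[0, 0, 0, 0, 0, 0], [0, 0, 0, 0, 0, 0]],
  ],
)

```text
time_s: 23.75
eef_pos: [0.6417, -0.0853, 0.175]
ee_rot: [[-0.253, -0.954, 0.161], [-0.8, 0.3, 0.52], [-0.545, 0.003, -0.839]]
force: [-0.5, 0.3, -0.4]
opening: 0.0519
finger_force: 0.0
```

Run:
```python
from h import *
from workcell import viewer
A=cur();W=viewer.read_camera('wrist');print(A[:3,3]);f=np.radians(-107.5);d=np.array([np.cos(f),np.sin(f),0]);n=np.array([-d[1],d[0],0])
g=cv2.cvtColor(W['pixels'],cv2.COLOR_RGB2GRAY).astype(int)
for r in(.10,.12,.14,.155):
    o=np.array([.704,.1115,.079])+d*r
    u=proj(W,[o-n*.007,o,o+n*.007],A);row=int(round(u[1,1]));x0=int(u[1,0])-26
    print(r,u[:,0].round(1),row,x0,g[row,x0:x0+53].tolist())
cl=viewer.read_camera('top'),viewer.read_camera('side')
print(fit(cl,[.704,.1115,.003,0,0],.059,.06,-107.5,[0,1,2]))
plan(A,grasp((.704,.1115),-107.5,33,.141,.075,-.028))
```

```text
[ 0.6417 -0.0853  0.175 ]
0.1 [335.2 326.1 317.1] 258 300 [112, 111, 112, 113, 114, 113, 112, 113, 112, 113, 113, 112, 112, 113, 108, 103, 103, 108, 109, 111, 112, 111, 109, 107, 107, 107, 106, 107, 111, 111, 108, 104, 103, 122, 128, 130, 130, 132, 133, 137, 134, 138, 140, 142, 140, 142, 142, 142, 144, 142, 143, 142, 141]
0.12 [335.6 326.1 316.7] 242 300 [108, 109, 110, 110, 111, 112, 112, 111, 112, 110, 112, 111, 112, 109, 106, 148, 201, 221, 225, 228, 228, 226, 223, 223, 222, 223, 223, 224, 227, 229, 229, 234, 202, 145, 124, 125, 129, 130, 130, 132, 134, 136, 137, 135, 139, 139, 139, 141, 143, 144, 144, 147, 148]
0.14 [336.1 326.1 316.2] 224 300 [56, 58, 59, 58, 60, 67, 78, 85, 97, 103, 103, 106, 108, 100, 126, 178, 216, 225, 228, 228, 227, 226, 225, 225, 225, 225, 224, 225, 228, 228, 229, 232, 229, 167, 120, 124, 128, 131, 131, 131, 134, 133, 135, 135, 134, 135, 135, 135, 134, 134, 136, 134, 136]
0.155 [336.5 326.1 315.8] 209 300 [135, 135, 134, 135, 136, 135, 135, 134, 135, 136, 136, 135, 133, 120, 152, 202, 220, 227, 228, 228, 226, 225, 225, 225, 226, 223, 225, 225, 226, 228, 228, 231, 234, 180, 135, 132, 134, 133, 133, 133, 136, 134, 136, 136, 135, 136, 135, 135, 134, 135, 136, 134, 135]
(array([0.7028, 0.1124, 0.0038, 0.    , 0.    ]), np.float64(159.58976858475793), [0.9333333333333333, 0.7083333333333334])
6 x [-0.002, -0.002, 0.693, 0.003, -0.0, -0.001] end [0.6693 0.0013 0.0357] mid [ 0.66   -0.0275  0.0822]
```

The bar is centred at columns 315–333 in the wrist view, the same as the medium was. I'll go in and grip.

Emit:
send_rows(
  series=[
    [[0, 0, 0.693, 0, 0, 0], [0, 0, 0.693, 0, 0, 0], [0, 0, 0.693, 0, 0, 0], [0, 0, 0.693, 0, 0, 0], [0, 0, 0.693, 0, 0, 0]],
  ],
)

```text
time_s: 24.4
eef_pos: [0.6643, -0.0144, 0.059]
ee_rot: [[-0.254, -0.953, 0.164], [-0.799, 0.303, 0.519], [-0.545, 0.001, -0.839]]
force: [0.5, -0.8, -0.3]
opening: 0.0519
finger_force: 0.0
```

Emit:
send_rows(
  series=[
    [[0, 0, 0.346, 0, 0, 0], [0, 0, 0.346, 0, 0, 0], [0, 0, 0, 0, 0, 0]],
  ],
)

```text
time_s: 24.7
eef_pos: [0.6683, 0.0009, 0.035]
ee_rot: [[-0.254, -0.954, 0.161], [-0.799, 0.301, 0.52], [-0.545, 0.003, -0.839]]
force: [0.3, -0.3, -0.1]
opening: 0.0518
finger_force: 0.0
```

Emit:
send_rows(
  series=[
    [[0, 0, 0, 0, 0, 0], [0, 0, 0, 0, 0, 0], [0, 0, 0, 0, 0, 0], [0, 0, 0, 0, 0, 0], [0, 0, 0, 0, 0, 0]],
  ],
  claw=255,
  grip_force=118,
)

```text
time_s: 25.2
eef_pos: [0.6698, -0.0006, 0.0378]
ee_rot: [[-0.253, -0.953, 0.166], [-0.8, 0.302, 0.519], [-0.545, -0.001, -0.839]]
force: [0.1, -4.6, 5.5]
opening: 0.0108
finger_force: 115.8
```

Emit:
send_rows(
  series=[
    [[-0.07, 0, -0.105, 0, 0, 0], [-0.07, 0, -0.105, 0, 0, 0], [-0.07, 0, -0.105, 0, 0, 0], [0, 0, 0, 0, 0, 0], [0, 0, 0, 0, 0, 0]],
  ],
)

```text
time_s: 25.7
eef_pos: [0.6685, 0.0009, 0.0508]
ee_rot: [[-0.254, -0.954, 0.162], [-0.799, 0.301, 0.52], [-0.545, 0.002, -0.839]]
force: [0.4, 0.1, -4.3]
opening: 0.0106
finger_force: 115.9
```

Run:
```python
from h import *
A=cur();d=np.array([np.cos(np.radians(-108.5)),np.sin(np.radians(-108.5)),0])
B=A.copy();B[:3,3]+=d*.20;P=plan(A,B,n=7);C=P.copy();C[2,3]+=.11;plan(P,C,n=4)
```

```text
7 x [0.599, 0.012, -0.389, 0.0, 0.0, -0.0] end [ 0.6051 -0.1888  0.0508] mid [ 0.6323 -0.1075  0.0508]
4 x [-0.374, 0.002, -0.577, 0.0, 0.0, -0.0] end [ 0.6051 -0.1889  0.1609] mid [ 0.6051 -0.1889  0.1334]
```

Emit:
send_rows(
  series=[
    [[0.4, 0.008, -0.26, 0, 0, 0], [0.599, 0.012, -0.389, 0, 0, 0], [0.599, 0.012, -0.389, 0, 0, 0], [0.599, 0.012, -0.389, 0, 0, 0], [0.599, 0.012, -0.389, 0, 0, 0]],
  ],
)

```text
time_s: 26.2
eef_pos: [0.626, -0.1267, 0.0509]
ee_rot: [[-0.254, -0.954, 0.163], [-0.799, 0.301, 0.52], [-0.545, 0.002, -0.839]]
force: [0.8, -0.2, -3.6]
opening: 0.0106
finger_force: 115.9
```

Emit:
send_rows(
  series=[
    [[0.599, 0.012, -0.389, 0, 0, 0], [0.599, 0.012, -0.389, 0, 0, 0], [0.2, 0, -0.13, 0, 0, 0], [-0.25, 0, -0.38, 0, 0, 0], [-0.374, 0, -0.577, 0, 0, 0]],
  ],
)

```text
time_s: 26.7
eef_pos: [0.6048, -0.1881, 0.0958]
ee_rot: [[-0.256, -0.953, 0.16], [-0.798, 0.302, 0.522], [-0.546, 0.006, -0.838]]
force: [0.7, 0.5, -3.9]
opening: 0.0109
finger_force: 115.7
```

Emit:
send_rows(
  series=[
    [[-0.374, 0, -0.577, 0, 0, 0], [-0.374, 0, -0.577, 0, 0, 0], [-0.12, 0, -0.19, 0, 0, 0], [0, 0, 0, 0, 0, 0], [0, 0, 0, 0, 0, 0]],
  ],
)

```text
time_s: 27.2
eef_pos: [0.6054, -0.1884, 0.1598]
ee_rot: [[-0.254, -0.954, 0.162], [-0.799, 0.301, 0.521], [-0.545, 0.003, -0.838]]
force: [0.4, -0.1, -4.9]
opening: 0.0106
finger_force: 115.9
```

Run:
```python
from h import *
from workcell import viewer,read_state
A=cur();s=read_state();print(A,np.round(s['force'],1),np.round(s['moment'],2))
# pan in tool from the standing pose: TCP at grasp (unstrained command)
G=grasp((.704,.1115),-107.5,33,.141,.075,-.028);M=np.linalg.inv(pan((.7038,.1117),.003,-107.5))@G;np.save('M.npy',M)
Pn=A@np.linalg.inv(M);print('pred',Pn[:3,3],Pn[:3,2])
c=[viewer.read_camera('top'),viewer.read_camera('side')];pickle.dump(c,open('s1.pkl','wb'))
for cs in([c[0]],[c[1]],c):print(*fit(cs,[*Pn[:3,3],0,0],.059,.06,-107.5,[0,1] if len(cs)==1 else[0,1,2],prior=.02))
for t in np.arange(-.02,.1,.02):
    print(round(t,2),*fit(c,[*(Pn[:3,3]+[0,0,.0015-.141*t]),t,0],.059,.06,-107.5,[0,1],prior=.02))
```

```text
[[-0.2538 -0.9537  0.1615  0.6054]
 [-0.7988  0.3008  0.521  -0.1884]
 [-0.5455  0.0032 -0.8381  0.1598]
 [ 0.      0.      0.      1.    ]] [ 0.4 -0.1 -4.9] [-2.75  0.89 -0.03]
pred [ 0.6399 -0.0779  0.127 ] [ 0.0028 -0.0019  1.    ]
[ 0.6376 -0.0741  0.127   0.      0.    ] 10.340782060957574 [0.9916666666666667]
[ 0.6318 -0.0754  0.127   0.      0.    ] 94.96027535733458 [0.55]
[ 0.6381 -0.0742  0.124   0.      0.    ] 117.36203219195208 [1.0, 0.675]
-0.02 [ 0.636  -0.073   0.1314 -0.02    0.    ] 138.09867811998367 [0.9666666666666667, 0.49166666666666664]
0.0 [ 0.6365 -0.0741  0.1285  0.      0.    ] 123.48014346320761 [0.9833333333333333, 0.5416666666666666]
0.02 [ 0.6371 -0.0754  0.1257  0.02    0.    ] 114.60819892148389 [0.9833333333333333, 0.6083333333333333]
0.04 [ 0.6375 -0.0765  0.1229  0.04    0.    ] 108.62902702158371 [1.0, 0.7]
0.06 [ 0.638  -0.077   0.1201  0.06    0.    ] 120.24416990503467 [1.0, 0.675]
0.08 [ 0.6377 -0.077   0.1173  0.08    0.    ] 138.96331646375236 [0.8833333333333333, 0.575]
```

Run:
```python
from h import *
c=pickle.load(open('s1.pkl','rb'))
for cs in([c[0]],[c[1]],c):print('large',*fit(cs,[.4815,-.2766,0,0,0],.068,.06,-158,[0,1],prior=.02))
A=cur();f=np.radians(-107.5);d=np.array([np.cos(f),np.sin(f),0]);m=np.array([-d[1],d[0],0])
Pn=pan((.6375,-.0763),.1232,-107.5);Pn[:3,:3]=Ro.from_rotvec(-m*.037).as_matrix()@Pn[:3,:3]
M=np.linalg.inv(Pn)@A;np.save('M.npy',M);c=(.4815,-.2766)
P=plan(A,pan(c,.12,-128)@M,ms=.033);P=plan(P,pan(c,.080,-128)@M,n=3);print(P)
```

```text
large [ 0.4713 -0.2657  0.      0.      0.    ] 625.4320701964375 [0.13333333333333333]
large [ 0.4808 -0.2746  0.      0.      0.    ] 32.19025586021117 [0.8916666666666667]
large [ 0.4801 -0.2729  0.      0.      0.    ] 683.1556399814955 [0.15, 0.8166666666666667]
9 x [0.592, 0.255, -0.373, 0.16, -0.031, 0.236] end [ 0.4111 -0.3714  0.1513] mid [ 0.5054 -0.2988  0.1558]
3 x [0.192, -0.001, 0.272, -0.001, 0.001, -0.001] end [ 0.4111 -0.3714  0.1113] mid [ 0.4111 -0.3714  0.1246]
[[-0.5057 -0.7878  0.3517  0.4111]
 [-0.6421  0.6159  0.4564 -0.3714]
 [-0.5761  0.005  -0.8173  0.1113]
 [ 0.      0.      0.      1.    ]]
```

The large pan has not moved. I'll carry the small pan over it.

Emit:
send_rows(
  series=[
    [[0.592, 0.255, -0.373, 0.16, -0.031, 0.236], [0.592, 0.255, -0.373, 0.16, -0.031, 0.236], [0.592, 0.255, -0.373, 0.16, -0.031, 0.236], [0.592, 0.255, -0.373, 0.16, -0.031, 0.236], [0.592, 0.255, -0.373, 0.16, -0.031, 0.236]],
  ],
)

```text
time_s: 27.8
eef_pos: [0.5047, -0.2999, 0.1562]
ee_rot: [[-0.402, -0.874, 0.272], [-0.722, 0.486, 0.493], [-0.563, 0.002, -0.826]]
force: [0.2, -0.5, -4.8]
opening: 0.0107
finger_force: 116.2
```

Emit:
send_rows(
  series=[
    [[0.592, 0.255, -0.373, 0.16, -0.031, 0.236], [0.592, 0.255, -0.373, 0.16, -0.031, 0.236], [0.592, 0.255, -0.373, 0.16, -0.031, 0.236], [0.592, 0.255, -0.373, 0.16, -0.031, 0.236], [0, 0, 0, 0, 0, 0]],
  ],
)

```text
time_s: 28.3
eef_pos: [0.4084, -0.374, 0.1516]
ee_rot: [[-0.509, -0.784, 0.355], [-0.639, 0.621, 0.454], [-0.576, 0.004, -0.818]]
force: [0.2, -0.4, -3.8]
opening: 0.0107
finger_force: 116.2
```

Emit:
send_rows(
  series=[
    [[0.192, 0, 0.272, 0, 0, 0], [0.192, 0, 0.272, 0, 0, 0], [0.192, 0, 0.272, 0, 0, 0], [0, 0, 0, 0, 0, 0], [0, 0, 0, 0, 0, 0]],
  ],
)

```text
time_s: 28.8
eef_pos: [0.4118, -0.3714, 0.1124]
ee_rot: [[-0.504, -0.788, 0.354], [-0.642, 0.616, 0.456], [-0.577, 0.003, -0.817]]
force: [-1.0, 0.4, -4.3]
opening: 0.0109
finger_force: 116.2
```

Run:
```python
from h import *
from workcell import viewer
A=cur();M=np.load('M.npy');Pn=A@np.linalg.inv(M);print(A[:3,3],'pred',Pn[:3,3],Pn[:3,2])
c=[viewer.read_camera('top'),viewer.read_camera('side')];pickle.dump(c,open('s2.pkl','wb'))
for cs in([c[0]],[c[1]],c):print(*fit(cs,[*Pn[:3,3],0,0],.059,.06,-128,[0,1] if len(cs)==1 else[0,1,2],prior=.02))
for t in np.arange(-.04,.06,.02):
    print(round(t,2),*fit(c,[*(Pn[:3,3]+[0,0,.0015-.141*t]),t,0],.059,.06,-128,[0,1],prior=.02))
print('large',*fit(c,[.4815,-.2766,0,0,0],.068,.06,-158,[0,1],prior=.02))
```

```text
[ 0.4118 -0.3714  0.1124] pred [ 0.4823 -0.2767  0.0813] [-0.0025  0.0001  1.    ]
[ 0.4817 -0.2767  0.0813  0.      0.    ] 244.59123188383248 [0.5833333333333334]
[ 0.4534 -0.3384  0.0813  0.      0.    ] 323.15050418917156 [0.275]
[ 0.4874 -0.287   0.0537  0.      0.    ] 677.0323132290918 [0.575, 0.26666666666666666]
-0.04 [ 0.4777 -0.2892  0.0885 -0.04    0.    ] 768.8864858670654 [0.3333333333333333, 0.30833333333333335]
-0.02 [ 0.479  -0.2877  0.0856 -0.02    0.    ] 761.5311743014789 [0.3333333333333333, 0.26666666666666666]
0.0 [ 0.4788 -0.2881  0.0828  0.      0.    ] 751.6533321432577 [0.35833333333333334, 0.275]
0.02 [ 0.4792 -0.287   0.08    0.02    0.    ] 745.1833668204349 [0.35833333333333334, 0.26666666666666666]
0.04 [ 0.4797 -0.2861  0.0772  0.04    0.    ] 740.1721829704965 [0.375, 0.26666666666666666]
large [ 0.4814 -0.2727  0.      0.      0.    ] 541.1795446576596 [0.49166666666666664, 0.2833333333333333]
```

Emit:
send_rows(
  series=[
    [[0.144, 0, 0.204, 0, 0, 0], [0.144, 0, 0.204, 0, 0, 0], [0.144, 0, 0.204, 0, 0, 0], [0, 0, 0, 0, 0, 0]],
  ],
)

```text
time_s: 29.3
eef_pos: [0.4109, -0.3709, 0.0807]
ee_rot: [[-0.506, -0.787, 0.353], [-0.64, 0.617, 0.458], [-0.578, 0.005, -0.816]]
force: [-0.7, 1.2, -4.8]
opening: 0.0109
finger_force: 116.0
```

Emit:
send_rows(
  series=[
    [[0.1, 0, 0.142, 0, 0, 0], [0.1, 0, 0.142, 0, 0, 0], [0.1, 0, 0.142, 0, 0, 0], [0, 0, 0, 0, 0, 0]],
  ],
)

```text
time_s: 29.7
eef_pos: [0.4112, -0.3713, 0.0609]
ee_rot: [[-0.505, -0.787, 0.354], [-0.641, 0.617, 0.456], [-0.578, 0.004, -0.816]]
force: [-0.6, 0.2, -4.8]
opening: 0.0106
finger_force: 116.0
```

Emit:
send_rows(
  series=[
    [[0.044, 0, 0.061, 0, 0, 0], [0.044, 0, 0.061, 0, 0, 0], [0, 0, 0, 0, 0, 0]],
  ],
)

```text
time_s: 30.0
eef_pos: [0.4115, -0.3718, 0.0561]
ee_rot: [[-0.504, -0.787, 0.355], [-0.642, 0.617, 0.455], [-0.577, 0.002, -0.817]]
force: [-0.0, -0.2, -5.0]
opening: 0.0107
finger_force: 116.1
```

```bash
cat > pr.py <<'E'
from h import *
from workcell import read_state
A=cur();M=np.load('M.npy');Pn=A@np.linalg.inv(M);s=read_state();print(A[:3,3],'pred',Pn[:3,3],Pn[:3,2],s['force'].round(1) if hasattr(s['force'],'round') else s['force'],s['moment'])
E
python3 pr.py
```

```text
[ 0.4115 -0.3718  0.0561] pred [ 0.4822 -0.2771  0.025 ] [-0.0033  0.0008  1.    ] [-0.  -0.2 -5. ] [-2.3123  1.8421  0.0189]
```

Smooth so far, with 19 mm to go.

Emit:
send_rows(
  series=[
    [[0.044, 0, 0.061, 0, 0, 0], [0.044, 0, 0.061, 0, 0, 0], [0, 0, 0, 0, 0, 0]],
  ],
)

```text
time_s: 30.3
eef_pos: [0.4114, -0.3718, 0.0498]
ee_rot: [[-0.505, -0.787, 0.355], [-0.642, 0.617, 0.455], [-0.577, 0.002, -0.817]]
force: [0.6, -0.5, -4.5]
opening: 0.0111
finger_force: 116.1
```

Emit:
send_rows(
  series=[
    [[0.044, 0, 0.061, 0, 0, 0], [0, 0, 0, 0, 0, 0]],
  ],
)

```text
time_s: 30.5
eef_pos: [0.4114, -0.3719, 0.047]
ee_rot: [[-0.505, -0.787, 0.355], [-0.642, 0.617, 0.455], [-0.577, 0.002, -0.817]]
force: [0.5, -0.1, -4.1]
opening: 0.0107
finger_force: 116.0
```

Emit:
send_rows(
  series=[
    [[0.029, 0, 0.041, 0, 0, 0], [0, 0, 0, 0, 0, 0]],
  ],
)

```text
time_s: 30.7
eef_pos: [0.4115, -0.3719, 0.0451]
ee_rot: [[-0.504, -0.787, 0.355], [-0.642, 0.617, 0.455], [-0.577, 0.002, -0.817]]
force: [0.4, 0.1, -5.3]
opening: 0.0105
finger_force: 116.1
```

Emit:
send_rows(
  series=[
    [[0.029, 0, 0.041, 0, 0, 0], [0, 0, 0, 0, 0, 0]],
  ],
)

```text
time_s: 30.9
eef_pos: [0.4116, -0.3721, 0.0434]
ee_rot: [[-0.504, -0.787, 0.355], [-0.642, 0.617, 0.455], [-0.577, 0.001, -0.817]]
force: [-0.2, -0.3, -2.6]
opening: 0.0107
finger_force: 116.1
```

```bash
python3 pr.py
```

```text
[ 0.4116 -0.3721  0.0434] pred [ 0.4822 -0.2774  0.0123] [-0.0038  0.0013  1.    ] [-0.2 -0.3 -2.6] [-2.0498  1.6876  0.0774]
```

Emit:
send_rows(
  series=[
    [[0.015, 0, 0.02, 0, 0, 0], [0, 0, 0, 0, 0, 0]],
  ],
)

```text
time_s: 31.1
eef_pos: [0.4116, -0.3724, 0.043]
ee_rot: [[-0.504, -0.787, 0.355], [-0.643, 0.617, 0.454], [-0.577, 0.001, -0.817]]
force: [-1.2, -1.8, -0.1]
opening: 0.0107
finger_force: 116.4
```

```bash
python3 pr.py
```

```text
[ 0.4116 -0.3724  0.043 ] pred [ 0.4822 -0.2778  0.0118] [-0.0041  0.002   1.    ] [-1.2 -1.8 -0.1] [-1.8227  1.6712  0.2243]
```

Contact comes about 6 mm early, probably because the far edge is still drooping. I'll raise the far side a little and come down again.

Emit:
send_rows(
  series=[
    [[-0.03, 0, -0.04, 0, 0, 0], [0, 0, 0, 0, -0.1, 0], [0, 0, 0, 0, -0.1, 0], [0, 0, 0, 0, 0, 0], [0, 0, 0, 0, 0, 0]],
  ],
)

```text
time_s: 31.6
eef_pos: [0.4113, -0.3718, 0.0439]
ee_rot: [[-0.495, -0.787, 0.369], [-0.629, 0.617, 0.473], [-0.6, 0.002, -0.8]]
force: [-0.2, 0.8, -5.2]
opening: 0.0109
finger_force: 116.1
```

```bash
python3 pr.py
```

```text
[ 0.4113 -0.3718  0.0439] pred [ 0.4825 -0.2765  0.0162] [-0.0204 -0.0218  0.9996] [-0.2  0.8 -5.2] [-2.1913  1.9579  0.2369]
```

Emit:
send_rows(
  series=[
    [[0.03, 0, 0.04, 0, 0, 0], [0, 0, 0, 0, 0, 0]],
  ],
)

```text
time_s: 31.8
eef_pos: [0.4115, -0.3718, 0.042]
ee_rot: [[-0.494, -0.787, 0.369], [-0.629, 0.617, 0.473], [-0.6, 0.002, -0.8]]
force: [0.3, 0.5, -3.9]
opening: 0.0108
finger_force: 116.1
```

Emit:
send_rows(
  series=[
    [[0.022, 0, 0.03, 0, 0, 0], [0, 0, 0, 0, 0, 0]],
  ],
)

```text
time_s: 32.0
eef_pos: [0.4116, -0.372, 0.0412]
ee_rot: [[-0.494, -0.787, 0.369], [-0.63, 0.616, 0.473], [-0.6, 0.001, -0.8]]
force: [0.3, 0.2, -2.6]
opening: 0.011
finger_force: 116.2
```

Emit:
send_rows(
  series=[
    [[0.015, 0, 0.02, 0, 0, 0], [0, 0, 0, 0, 0, 0]],
  ],
)

```text
time_s: 32.2
eef_pos: [0.4117, -0.3723, 0.0405]
ee_rot: [[-0.494, -0.787, 0.369], [-0.63, 0.616, 0.472], [-0.599, 0.0, -0.8]]
force: [-1.5, -0.1, 0.9]
opening: 0.0106
finger_force: 116.4
```

```bash
python3 pr.py
```

```text
[ 0.4117 -0.3723  0.0405] pred [ 0.4828 -0.277   0.0127] [-0.0214 -0.02    0.9996] [-1.5 -0.1  0.9] [-1.3277  1.5115  0.4573]
```

Comparing the two contacts, the first was already floor contact with the pan level: the mats are thinner than I assumed, and the second contact is the near edge. I'll put the tilt back and set it down again.

Emit:
send_rows(
  series=[
    [[-0.075, 0, -0.1, 0, 0, 0], [0, 0, 0, 0, 0.09, 0], [0, 0, 0, 0, 0.09, 0], [0, 0, 0, 0, 0, 0], [0, 0, 0, 0, 0, 0]],
  ],
)

```text
time_s: 32.7
eef_pos: [0.4117, -0.3718, 0.0448]
ee_rot: [[-0.503, -0.787, 0.356], [-0.641, 0.616, 0.457], [-0.579, 0.001, -0.815]]
force: [0.5, 0.0, -4.1]
opening: 0.0111
finger_force: 116.0
```

Emit:
send_rows(
  series=[
    [[0.015, 0, 0.02, 0, 0, 0], [0, 0, 0, 0, 0, 0], [0, 0, 0, 0, 0, 0]],
  ],
)

```text
time_s: 33.0
eef_pos: [0.4115, -0.372, 0.0437]
ee_rot: [[-0.503, -0.787, 0.356], [-0.641, 0.617, 0.457], [-0.579, 0.002, -0.815]]
force: [0.4, -0.1, -4.0]
opening: 0.011
finger_force: 116.1
```

```bash
python3 pr.py
```

```text
[ 0.4115 -0.372   0.0437] pred [ 0.4822 -0.2773  0.013 ] [-0.0052 -0.0013  1.    ] [ 0.4 -0.1 -4. ] [-2.3296  1.8684  0.0361]
```

Emit:
send_rows(
  series=[
    [[0.015, 0, 0.02, 0, 0, 0], [0, 0, 0, 0, 0, 0]],
  ],
)

```text
time_s: 33.2
eef_pos: [0.4114, -0.3722, 0.0431]
ee_rot: [[-0.503, -0.787, 0.356], [-0.641, 0.617, 0.456], [-0.579, 0.001, -0.815]]
force: [-0.6, -0.6, -2.0]
opening: 0.011
finger_force: 116.3
```

Emit:
send_rows(
  series=[
    [[0.015, 0, 0.02, 0, 0, 0], [0, 0, 0, 0, 0, 0]],
  ],
)

```text
time_s: 33.4
eef_pos: [0.4115, -0.3725, 0.0426]
ee_rot: [[-0.503, -0.787, 0.357], [-0.642, 0.617, 0.456], [-0.579, 0.0, -0.815]]
force: [-1.6, -2.1, 0.7]
opening: 0.0111
finger_force: 116.5
```

```bash
python3 pr.py
```

```text
[ 0.4115 -0.3725  0.0426] pred [ 0.4822 -0.2778  0.0117] [-0.0058  0.      1.    ] [-1.6 -2.1  0.7] [-1.7474  1.7535  0.2791]
```

Same contact height again. I'll release and back out.

Emit:
send_rows(
  series=[
    [[0, 0, 0, 0, 0, 0], [0, 0, 0, 0, 0, 0], [0, 0, 0, 0, 0, 0], [0, 0, 0, 0, 0, 0]],
  ],
  claw=150,
)

```text
time_s: 33.8
eef_pos: [0.4117, -0.3719, 0.042]
ee_rot: [[-0.503, -0.787, 0.357], [-0.641, 0.617, 0.457], [-0.58, 0.001, -0.815]]
force: [-0.0, 0.2, -0.3]
opening: 0.0352
finger_force: 0.0
```

Emit:
send_rows(
  series=[
    [[0, 0, -0.4, 0, 0, 0], [0, 0, -0.7, 0, 0, 0], [0, 0, -0.7, 0, 0, 0], [0, 0, -0.7, 0, 0, 0], [0, 0, 0, 0, 0, 0]],
  ],
)

```text
time_s: 34.3
eef_pos: [0.375, -0.4213, 0.1281]
ee_rot: [[-0.503, -0.786, 0.359], [-0.644, 0.618, 0.45], [-0.576, -0.005, -0.817]]
force: [-0.6, 0.3, 0.6]
opening: 0.0352
finger_force: 0.0
```

Run:
```python
from h import *
# probe small's bar at r=.085 with the same tool attitude as the earlier probes
A=cur();R=np.array([[-0.093,-0.993,0.067],[-0.809,0.115,0.577],[-0.581,0,-0.814]]);U,_,V=np.linalg.svd(R)
f=np.radians(-128);q=np.array([.482+.085*np.cos(f),-.2766+.085*np.sin(f)])
B=A.copy();B[:3,:3]=U@V;B[:3,3]=[q[0]+.0021,q[1]+.0176,.085];print(A[:3,3]);P=plan(A,B);print(P)
C=P.copy();C[2,3]=.064;plan(P,C,n=2)
print((P[:3,:3].T@[0,0,-.001]/.04).round(4))
from workcell import viewer
c=[viewer.read_camera('top'),viewer.read_camera('side')];pickle.dump(c,open('s3.pkl','wb'))
print('large',*fit(c[1:],[.4815,-.2766,0,0,0],.068,.06,-158,[0,1],prior=.02));print('small',*fit(c,[.4815,-.2766,.006,0,0],.059,.06,-128,[0,1,2],prior=.02))
```

```text
[ 0.375  -0.4213  0.1281]
6 x [-0.276, -0.047, 0.416, -0.385, -0.009, -0.534] end [ 0.4319 -0.326   0.0849] mid [ 0.4189 -0.3611  0.0993]
[[-0.0931 -0.9934  0.0672  0.4319]
 [-0.8085  0.1148  0.5772 -0.326 ]
 [-0.5811 -0.0006 -0.8138  0.0849]
 [ 0.      0.      0.      1.    ]]
2 x [0.152, 0.0, 0.213, -0.0, -0.0, -0.0] end [ 0.4319 -0.326   0.064 ] mid [ 0.4319 -0.326   0.064 ]
[0.0145 0.     0.0203]
large [ 0.4805 -0.2844  0.      0.      0.    ] 542.1088307591998 [0.19166666666666668]
small [ 0.4922 -0.2837 -0.0118  0.      0.    ] 580.7806456754279 [0.6416666666666667, 0.2]
```

The arm blocks the side view, so I'll use the touch check again. On the small's bar I expect contact at 0.062 (home).

Emit:
send_rows(
  series=[
    [[-0.276, -0.047, 0.416, -0.385, -0.009, -0.534], [-0.276, -0.047, 0.416, -0.385, -0.009, -0.534], [-0.276, -0.047, 0.416, -0.385, -0.009, -0.534], [-0.276, -0.047, 0.416, -0.385, -0.009, -0.534], [-0.276, -0.047, 0.416, -0.385, -0.009, -0.534]],
  ],
  claw=255,
)

```text
time_s: 34.9
eef_pos: [0.4269, -0.3388, 0.0866]
ee_rot: [[-0.164, -0.98, 0.114], [-0.793, 0.2, 0.575], [-0.586, 0.004, -0.81]]
force: [0.3, -0.0, -1.0]
opening: 0.0001
finger_force: 0.0
```

Emit:
send_rows(
  series=[
    [[-0.276, -0.047, 0.416, -0.385, -0.009, -0.534], [0.06, 0, 0.083, 0, 0, 0], [0.06, 0, 0.083, 0, 0, 0], [0, 0, 0, 0, 0, 0]],
  ],
)

```text
time_s: 35.3
eef_pos: [0.4318, -0.322, 0.0718]
ee_rot: [[-0.095, -0.993, 0.064], [-0.804, 0.114, 0.584], [-0.587, 0.004, -0.809]]
force: [-0.2, -0.1, 0.4]
opening: 0.0002
finger_force: 0.0
```

Emit:
send_rows(
  series=[
    [[0.036, 0, 0.051, 0, 0, 0], [0, 0, 0, 0, 0, 0]],
  ],
)

```text
time_s: 35.5
eef_pos: [0.432, -0.3225, 0.0701]
ee_rot: [[-0.094, -0.993, 0.065], [-0.804, 0.114, 0.583], [-0.587, 0.003, -0.81]]
force: [0.7, -0.2, -0.1]
opening: 0.0002
finger_force: 0.0
```

Emit:
send_rows(
  series=[
    [[0.029, 0, 0.041, 0, 0, 0], [0, 0, 0, 0, 0, 0]],
  ],
)

```text
time_s: 35.7
eef_pos: [0.4322, -0.3222, 0.068]
ee_rot: [[-0.093, -0.994, 0.064], [-0.804, 0.113, 0.583], [-0.587, 0.003, -0.81]]
force: [0.4, -0.2, -0.2]
opening: 0.0003
finger_force: 0.0
```

Emit:
send_rows(
  series=[
    [[0.029, 0, 0.041, 0, 0, 0], [0, 0, 0, 0, 0, 0]],
  ],
)

```text
time_s: 35.9
eef_pos: [0.4324, -0.3219, 0.0658]
ee_rot: [[-0.093, -0.994, 0.064], [-0.804, 0.113, 0.583], [-0.587, 0.003, -0.81]]
force: [0.9, 0.1, -0.1]
opening: 0.0002
finger_force: 0.0
```

Emit:
send_rows(
  series=[
    [[0.015, 0, 0.02, 0, 0, 0], [0, 0, 0, 0, 0, 0]],
  ],
)

```text
time_s: 36.1
eef_pos: [0.4324, -0.3219, 0.0649]
ee_rot: [[-0.093, -0.994, 0.064], [-0.804, 0.113, 0.583], [-0.587, 0.003, -0.81]]
force: [0.1, 0.2, 0.4]
opening: -0.0001
finger_force: 0.0
```

Emit:
send_rows(
  series=[
    [[0.015, 0, 0.02, 0, 0, 0], [0, 0, 0, 0, 0, 0]],
  ],
)

```text
time_s: 36.3
eef_pos: [0.4324, -0.3219, 0.0639]
ee_rot: [[-0.093, -0.994, 0.064], [-0.804, 0.113, 0.583], [-0.587, 0.003, -0.81]]
force: [0.6, -0.7, -0.6]
opening: 0.0004
finger_force: 0.0
```

Emit:
send_rows(
  series=[
    [[0.015, 0, 0.02, 0, 0, 0], [0, 0, 0, 0, 0, 0]],
  ],
)

```text
time_s: 36.5
eef_pos: [0.4324, -0.3219, 0.0629]
ee_rot: [[-0.093, -0.994, 0.064], [-0.804, 0.113, 0.583], [-0.587, 0.003, -0.81]]
force: [-0.1, -0.6, 0.5]
opening: -0.0001
finger_force: 0.0
```

Emit:
send_rows(
  series=[
    [[0.015, 0, 0.02, 0, 0, 0], [0, 0, 0, 0, 0, 0]],
  ],
)

```text
time_s: 36.7
eef_pos: [0.4325, -0.3221, 0.0624]
ee_rot: [[-0.093, -0.994, 0.064], [-0.805, 0.113, 0.583], [-0.586, 0.002, -0.81]]
force: [0.2, 0.4, 0.9]
opening: -0.0
finger_force: 0.5
```

Emit:
send_rows(
  series=[
    [[0.015, 0, 0.02, 0, 0, 0], [0, 0, 0, 0, 0, 0]],
  ],
)

```text
time_s: 36.9
eef_pos: [0.4324, -0.3224, 0.062]
ee_rot: [[-0.092, -0.994, 0.064], [-0.805, 0.112, 0.582], [-0.586, 0.002, -0.81]]
force: [-0.9, -0.7, 5.5]
opening: 0.0002
finger_force: 2.6
```

Contact is at 0.0624, 3.4 mm above the medium's and 6.3 mm above the large's, so the small pan is home. I'll back away clear, make a final check and hand in.

Emit:
send_rows(
  series=[
    [[-0.29, 0, -0.405, 0, 0, 0], [-0.5, 0, -0.7, 0, 0, 0], [-0.5, 0, -0.7, 0, 0, 0], [-0.5, 0, -0.7, 0, 0, 0], [-0.5, 0, -0.7, 0, 0, 0]],
  ],
)

```text
time_s: 37.4
eef_pos: [0.4326, -0.323, 0.2198]
ee_rot: [[-0.093, -0.994, 0.064], [-0.805, 0.113, 0.583], [-0.587, 0.003, -0.81]]
force: [0.2, -0.5, -0.1]
opening: 0.0001
finger_force: 0.0
```

Emit:
send_rows(
  series=[
    [[-0.5, 0, -0.7, 0, 0, 0], [0, 0.7, 0, 0, 0, 0], [0, 0.7, 0, 0, 0, 0], [0, 0, 0, 0, 0, 0], [0, 0, 0, 0, 0, 0]],
  ],
)

```text
time_s: 37.9
eef_pos: [0.3771, -0.317, 0.2534]
ee_rot: [[-0.093, -0.994, 0.065], [-0.805, 0.114, 0.583], [-0.586, 0.002, -0.81]]
force: [0.2, -0.7, 0.0]
opening: 0.0001
finger_force: 0.0
```

Run:
```python
from h import *
from workcell import viewer,read_state
print(read_state()['eef_pos'],read_state()['force'])
c=[viewer.read_camera('top'),viewer.read_camera('side')];T=pickle.load(open('top.pkl','rb'));S=pickle.load(open('side.pkl','rb'))
for nm,R,z in(('large',.068,0),('small',.059,.006)):
  for q in c: print(nm,*fit([q],[.4815,-.2766,z,0,0],R,.06,-128,[0,1],prior=.02))
# bystanders: image change around jar, bowl, oil
for nm,q,o,(x,y,w,h) in(('jar',c[1],S,(430,290,45,60)),('oil',c[1],S,(205,160,30,65)),('bowl',c[1],S,(222,155,40,30))):
  print(nm,np.abs(q['pixels'][y:y+h,x:x+w].astype(int)-o['pixels'][y:y+h,x:x+w]).mean().round(1))
```

```text
[ 0.3771 -0.317   0.2534] [ 0.2067 -0.7214  0.0104]
large [ 0.4808 -0.2759  0.      0.      0.    ] 23.20737582236657 [0.925]
large [ 0.4796 -0.2784  0.      0.      0.    ] 72.9165573387889 [0.7083333333333334]
small [ 0.4763 -0.2825  0.006   0.      0.    ] 31.818527147413146 [0.85]
small [ 0.4875 -0.2785  0.006   0.      0.    ] 52.99609907142277 [0.75]
jar 26.3
oil 27.9
bowl 62.1
```

```bash
python3 -c "
from workcell import bot
print(bot.finish_job())"
```

```text
the job is handed in; nothing more can be done
None
```

The job is handed in with no verdict returned: touch checks put the medium and small pans fully home (handle bars about 3 mm apart in height), with handles aimed at roughly −158°, −97° and −128°, the large pan unmoved within about 1 mm, and the jar, bowl and bottle not approached or felt in contact, though my final image check of those three was inconclusive.

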